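# Scraper slantwise through the heat shield's window

## Task

Make the brazier ready for stirring: first press down the green heat shield, which has a wooden pad on top for this, until it is fully home, then take the wooden scraper off its rest, tilt it and feed it blade first on a slant through the shield's narrow window. Finish while still holding it there, still, its blade tip over the middle of the roasting bowl, below the bowl's rim, and the scraper clear of the shield, the bowl and the tray. Leave the bowl, the incense holder, the cup and the ash pan where they stand.

Things in the scene. Friction and masses are not known exactly. Their poses are not given: they have to be found in the camera images.
- shield (a joint): How far the heat shield has been pressed down, in m: 0 = fully raised, 0.014 = fully home against its stop. It slides straight down in two guides against friction (about 6 N of push moves it) and stays where it is left. It starts 7 to 14 mm short of home.
- press_pad (a point): Centre of the top face of the dark wooden pad (70 x 26 mm, 10 mm thick) on the middle of the shield's top edge; about 0.19 m above the work surface when home. Axes as for window.
- window (a point): Centre of the window in the green steel heat shield, an upright sheet 260 mm wide and 5 mm thick. The window is 78 mm wide and 45 mm high; its centre lies 53 mm straight below the pad's top face, 135 mm above the work surface when home; sheet's top edge 47 mm above it. Axes: x along the sheet's width, z up, y through the window towards the bowl (the far side). It moves down with the shield.
- bowl_rim (a point): Centre of the mouth of the terracotta roasting bowl, level with its rim: mouth 160 mm across outside, wall 5 mm, 60 mm high, standing loose on the steel tray 115 mm behind the window (along the window's y); its rim is 49 mm below the window's centre when the shield is home. z up.
- bowl_in (a point): Centre of the bowl's inner floor, 54 mm below its rim.
- bowl: The terracotta roasting bowl, 0.7 kg; origin at the centre of its underside.
- stand: Low black iron brazier stand with its steel tray pulled out, fixed. Origin on the work surface right below the middle of the shield; y points from the shield to the bowl and on to the iron stand, z up. Tray 260 mm wide, its floor 26 mm above the work surface, lips 42 mm; guides of the shield 85 mm high; the iron stand is 115 mm high and begins 225 mm behind the shield.
- scraper_grip (a point): The place to grip the pale wooden scraper, close to its centre of mass, on the handle's centre line. Handle straight, 20 mm wide, 16 mm thick; brass-toned tail end 120 mm behind this point, blade tip 260 mm ahead. At the start it lies level on its rest, this point 43 mm above the work surface. Axes: y along the scraper to the blade tip, x across its width, z up through its thickness.
- rest: Dark wooden rest, fixed; origin at the centre of its underside, y along the lying scraper. It carries the handle on two notched cross bars 18 mm wide and 80 mm long, at y = -75 and +85 mm, tops 49 mm high; between them only a 6 mm base board, so the handle is free there at both sides.
- scraper_tip (a point): Middle of the front edge of the scraper's flat blade; the blade is 50 mm wide, 8 mm thick and 85 mm long, in line with the handle. Axes as for scraper_grip.
- shaft_100 (a point): Point on the scraper's centre line, 100 mm behind the tip.
- shaft_140 (a point): Point on the scraper's centre line, 140 mm behind the tip.
- shaft_180 (a point): Point on the scraper's centre line, 180 mm behind the tip.
- scraper: The wooden scraper as a solid, 380 mm long, 0.10 to 0.18 kg; origin and axes as for scraper_grip.
- incense_mid (a point): Centre of the small brass-toned incense holder, 48 mm across, 55 mm high, on a front corner of the tray, beside the bowl.
- cup_mid (a point): Centre of the small white cup, 56 mm across, 45 mm high, on the other front corner of the tray.
- ash_pan_mid (a point): Centre of the round blue plastic ash pan, 140 mm across, 35 mm high, on the work surface beside the tray.
Not all that is in view belongs to the job. Several things have the shape of the bowl; the one meant has the colours described above.

How it is judged:
By the outcome, as a careful person would: the job done as asked, in the order asked, and still so for the second after the job is handed in, while the arm keeps its last pose, push and grip.
It also fails if it takes over 50 s, if anything falls off the work surface, if the arm or the gripper's body presses on something with over 40 N, if the wrist force passes 120 N, or if a joint passes its speed limit or range.

## Robot

A 6-joint arm with a two-finger parallel gripper is mounted at the origin on the work surface. World frame = base frame: x ahead of the robot, y to its left, z up, the work surface at z = 0. Lengths are in m, angles in rad, forces in N, time in s.
With the tool pointing down it reaches from about 0.35 to 0.775 m from the base axis. Payload 5.5 kg.
Tool frame: the origin (TCP) lies midway between the tips of the shut fingers; the grasp point (between the pads) lies 19 mm behind it; x points along the fingers, y is the direction in which the jaws open and shut, and the axes are right-handed (so a half turn about x gives the same grasp; the last joint's range is limited). The gripper opens to 85 mm and grips with 20 to 120 N. Pads are 22 mm wide; open, the fingers measure 114 mm over their backs; the gripper's body (76 mm by 85 mm) begins 54 mm behind the grasp point. The pads swing forward as they close: fully open they stand 13 mm farther back than shut.
Start: joints at [-1.254, 0.313, 0.046, 1.304, 0, 1.431], TCP at [0.254, -0.516, 0.21] pointing down, gripper open.
Joint ranges: [-2.76, 2.76], [-0.86, 1.69], [-1.03, 1.26], [-2.2, 2.34], [-1.47, 1.5], [-3.14, 3.14]. Speed limits (rad/s): [2.57, 2.57, 3.14, 3.14, 3.14, 3.14].

## Interface

Orientations are given as a unit quaternion [w, x, y, z].
In Python, from workcell import env, optics, order, models gives the robot as it stands. The module is installed in compiled form; this text tells all that it offers.
- The arm moves only by the tool servo_tool, never from a script. Its argument "moves" is a list of rows, each a list of 5 numbers: the shift along the tool's x, y, z in cm, then the turn about the tool's x in rad, then the closure, from -1 (fully open) to 1 (shut). A call has exactly 10 rows; each row shifts and turns the commanded pose from where the row before left it, along the tool's axes as they then stand; what a row does not reach is not made up. A row lasts 1/8 s, in which the tool goes at most 62.5 mm and 10.7 degrees, less where a joint would pass 70% of its speed; a pose out of reach is approached as far as the arm can. A call is refused whole if a number of a shift passes 6.25 or a number of a turn 0.188, either way. A call with a gripper value outside its range is refused whole. The fingers move at their own pace and stop on an object; "grip_force" is the grip in N (left out, the last holds). Time passes only in rows, so rows that do not move let the fingers close, or fill a call up. It gives the time, the measured TCP pose, the force and the opening at its end, in the units of the state.
- env.get_state(): the state, without advancing time (a new reading comes with each control period).
- optics.read_camera(name): name is "scene" or "side" or "wrist"; returns a dict with "pixels" (400x640x3 uint8, blue, green, red), "vertical_fov" (degrees; the focal length in pixels is half the picture's height over the tangent of half this angle, whatever the lens; pixels are square), "cx", "cy" (the principal point, pixels), "extrinsics" (4x4, takes a point from world to camera coordinates). Camera axes: x right, y up, looking along -z (the intrinsics and any distortion apply to the point x, -y, -z); pixel columns grow to the right and rows downward; lengths in m; the calibration is good to about 2 mm. A picture is of the moment at which its call begins. There is no depth.
- order.hand_in(): hands the job in, once; it reports no verdict.
Trained networks look in a picture, given as the dict that the camera call returned (one of the last four; its "shot" number tells which), for a name from the list of things; names that differ only in an ending like _2 or _b are one class to them, and where a whole thing is asked for, a point or a joint stands for the part that bears it (a point fixed in the world has none). Each returns a list of dicts, best first, with "conf" (0 to 1); they miss things now and then, are a little off and sometimes report something else, mostly with a low value. They report only what shows in the picture. A call takes as long as a camera call. They do not tell look-alikes from the thing itself.
- models.outline_of(name, picture): "pixels" (400x640 bool, what is visible of it) and "location" ([column, row] in pixels, amid what is visible of it).
- models.pinpoint(name, picture): "location" ([column, row] in pixels: a listed point, or the origin of a listed thing).
The state is a dict: "clock": time; "joint_pos": joint angles; "qvel": joint speeds; "tau": joint torques, N m; "tcp_pos": TCP position; "orientation": TCP orientation; "wrist_force": force on the tool from outside, world axes, zero at the start; "ft_torque": the same for the moment, N m; "finger_gap": finger opening in m.
Only numpy, scipy, OpenCV 4.12 (cv2) and the standard library are available. Lean on these libraries where they do the work, as an engineer would, in place of code of your own. Each camera call takes 0.05 s, during which the arm holds its last target.

## Working session

There is one attempt and no reset: what is moved stays moved. The work goes in short steps, Python scripts to look and compute and a tool call to move; the robot and the scene stay as the last step left them, time stands still between calls to the robot, and variables do not carry over. Pictures are saved under pics/ and viewed, and the job is handed in when it is done.

Besides the shell and the picture viewer there is one more tool, called after ">>>" by a JSON object that holds its "api" and its "payload". servo_tool: Moves the arm, as the interface text tells. Its arguments: {"type":"object","properties":{"moves":{"type":"array"},"grip_force":{"type":"number"}},"required":["moves"]}

```bash
mkdir -p pics; ls; python3 - <<'E'
from workcell import env, optics
import cv2,numpy as np
print(env.get_state())
for n in ["scene","side","wrist"]:
    p=optics.read_camera(n); print(n,{k:v for k,v in p.items() if k!='pixels'})
    cv2.imwrite(f"pics/{n}0.png",p["pixels"])
E
```

```text
pics
{'clock': 0.0, 'joint_pos': array([-1.25360392e+00,  3.13997400e-01,  4.50010564e-02,  1.30362343e+00,
        8.92797789e-06,  1.43119602e+00]), 'qvel': array([-0.00094148, -0.00028727, -0.00017173, -0.00211282, -0.00128546,
       -0.00021042]), 'tau': array([ 3.58261068e-04, -4.80627429e+01,  2.98533082e+01,  1.94905023e-02,
       -7.54161738e-05, -1.16024020e-05]), 'tcp_pos': array([ 0.25343764, -0.51552378,  0.20951966]), 'orientation': array([-0.15945767, -0.68868943, -0.16074252,  0.68879748]), 'wrist_force': array([-0.56594979, -0.37398334, -0.29070068]), 'ft_torque': array([-0.04014698,  0.00660026, -0.002094  ]), 'finger_gap': 0.08508067694373062}
scene {'vertical_fov': 51.43346600951472, 'cx': 324.68167370400374, 'cy': 204.23943320256467, 'extrinsics': array([[-0.69496164,  0.71900229, -0.00800166,  0.36199702],
       [-0.58720341, -0.56107677,  0.58342524,  0.19868172],
       [ 0.41499453,  0.41015676,  0.81212743, -1.48600771],
       [ 0.        ,  0.        ,  0.        ,  1.        ]]), 'shot': 1}
side {'vertical_fov': 56.631688919045, 'cx': 318.97162588828746, 'cy': 195.4733484161979, 'extrinsics': array([[-0.99968887, -0.02465389,  0.00378672,  0.51265635],
       [ 0.01758477, -0.58894121,  0.80798454, -0.13091176],
       [-0.01768981,  0.80779975,  0.58919151, -1.03198885],
       [ 0.        ,  0.        ,  0.        ,  1.        ]]), 'shot': 2}
wrist {'vertical_fov': 68.00239145550094, 'cx': 321.7930887460673, 'cy': 196.2095695690654, 'extrinsics': array([[ 0.44222582, -0.89690297, -0.00117816, -0.57519726],
       [ 0.85458705,  0.42175959, -0.30298484,  0.03966359],
       [ 0.2722449 ,  0.13298089,  0.95299465, -0.38004577],
       [ 0.        ,  0.        ,  0.        ,  1.        ]]), 'shot': 3}
```

View pics/scene0.png

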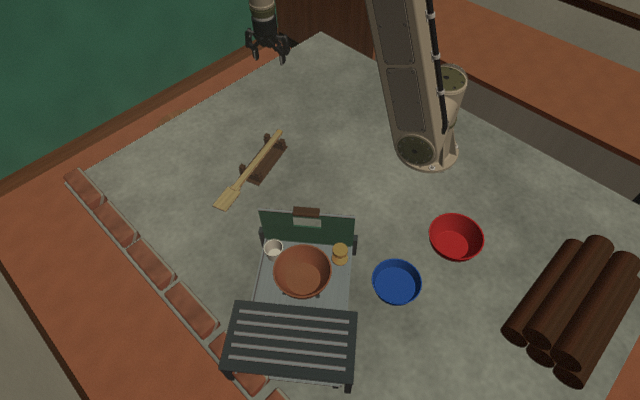

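View pics/side0.png

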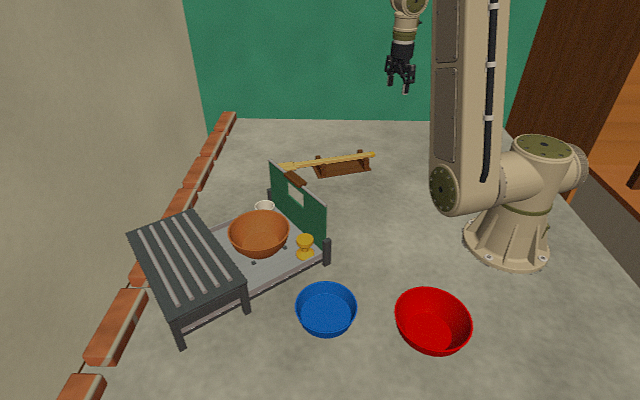

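View pics/wrist0.png

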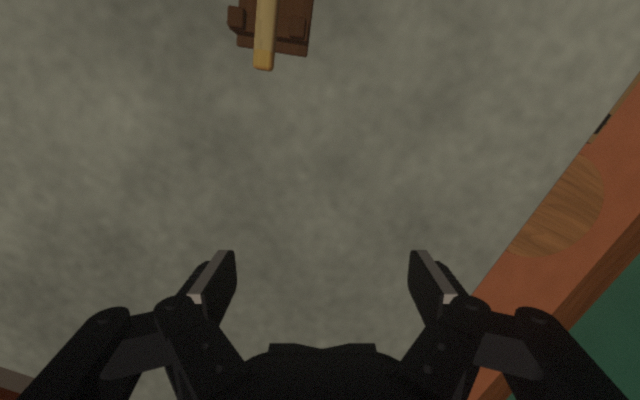

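Candidates (scene view): bowls are terracotta (302,271), red (456,237), and blue (396,283). The terracotta one is the bowl, blue is the ash pan, red is a decoy. There is only one scraper (250,170) and one shield (307,225). Next I'll measure.

```bash
cat > h.py <<'E'
from workcell import env, optics, order, models
import cv2,numpy as np
def K(p):
    f=200/np.tan(np.radians(p["vertical_fov"])/2)
    return np.array([[f,0,p["cx"]],[0,f,p["cy"]],[0,0,1]])
def P(p):
    return K(p)@np.diag([1,-1,-1])@np.asarray(p["extrinsics"])[:3]
def proj(p,X):
    h=P(p)@np.append(X,1); return h[:2]/h[2]
def tri(ps,uv):
    A=[]
    for p,(u,v) in zip(ps,uv):
        M=P(p); A+= [u*M[2]-M[0], v*M[2]-M[1]]
    A=np.array(A); A/=np.linalg.norm(A[:,:3],axis=1,keepdims=True)
    X=np.linalg.lstsq(A[:,:3],-A[:,3],rcond=None)[0]
    err=[np.linalg.norm(proj(p,X)-np.array(q)) for p,q in zip(ps,uv)]
    return X,err
def onz(p,uv,z):
    M=P(p); u,v=uv
    A=np.array([u*M[2]-M[0],v*M[2]-M[1]]); b=-A[:,3]-A[:,2]*z
    return np.append(np.linalg.solve(A[:,:2],b),z)
def pin(n,p):
    r=models.pinpoint(n,p); return r
def R(q):
    from scipy.spatial.transform import Rotation as Ro
    return Ro.from_quat([q[1],q[2],q[3],q[0]]).as_matrix()
E
python3 - <<'E'
from h import *
s=optics.read_camera("scene"); d=optics.read_camera("side")
for n in ["press_pad","window","bowl_rim","bowl_in","stand","scraper_grip","scraper_tip","shaft_100","shaft_140","shaft_180","rest","incense_mid","cup_mid","ash_pan_mid"]:
    a=pin(n,s);b=pin(n,d)
    print(n,[(np.round(x["location"]).tolist(),round(x["conf"],2)) for x in a[:3]],[(np.round(x["location"]).tolist(),round(x["conf"],2)) for x in b[:3]])
    if a and b:
        X,e=tri([s,d],[a[0]["location"],b[0]["location"]]); print("   ",X.round(4),np.round(e,1))
st=env.get_state(); print(R(st["orientation"]).round(3), st["clock"])
im=s["pixels"][100:320,200:400]; cv2.imwrite("pics/c1.png",cv2.resize(im,None,fx=2.7,fy=2.7,interpolation=2))
im=d["pixels"][130:290,200:400]; cv2.imwrite("pics/c2.png",cv2.resize(im,None,fx=3.5,fy=3.5,interpolation=2))
E
```

```text
press_pad [([306.0, 213.0], 0.89)] [([295.0, 177.0], 0.75)]
    [ 0.5767 -0.0127  0.1942] [1.2 1.2]
window [([308.0, 220.0], 0.69), ([307.0, 247.0], 0.54)] [([294.0, 191.0], 0.87), ([298.0, 178.0], 0.22)]
    [ 0.5765 -0.0069  0.1601] [0.5 0.5]
bowl_rim [([303.0, 271.0], 0.96), ([460.0, 234.0], 0.93), ([303.0, 280.0], 0.65)] [([256.0, 227.0], 0.74), ([430.0, 314.0], 0.58)]
    [0.6702 0.0642 0.095 ] [0.5 0.5]
bowl_in [([305.0, 278.0], 0.83), ([451.0, 249.0], 0.79)] [([262.0, 246.0], 0.75), ([428.0, 332.0], 0.75)]
    [0.6611 0.0584 0.0255] [0.1 0.1]
stand [([309.0, 244.0], 0.93), ([301.0, 278.0], 0.71), ([395.0, 286.0], 0.65)] [([300.0, 232.0], 0.75)]
    [ 0.5669 -0.0213  0.0033] [0.4 0.4]
scraper_grip [([301.0, 277.0], 0.46), ([400.0, 283.0], 0.31), ([262.0, 154.0], 0.25)] [([345.0, 161.0], 0.79), ([295.0, 177.0], 0.2)]
    [0.5874 0.0971 0.2528] [59.7 64.9]
scraper_tip [([217.0, 210.0], 0.56)] [([274.0, 169.0], 0.74)]
    [ 0.6824 -0.3127  0.0254] [2.2 2. ]
shaft_100 [([245.0, 175.0], 0.91), ([235.0, 188.0], 0.72), ([251.0, 170.0], 0.64)] [([300.0, 166.0], 0.98), ([310.0, 164.0], 
[... 299 characters left out ...]
 ([235.0, 188.0], 0.72), ([251.0, 170.0], 0.64)] [([300.0, 166.0], 0.98), ([310.0, 164.0], 0.96), ([322.0, 163.0], 0.8)]
    [ 0.5709 -0.3052  0.0682] [6.  5.6]
rest [([264.0, 163.0], 0.68), ([304.0, 281.0], 0.4)] [([342.0, 172.0], 0.97)]
    [ 0.4387 -0.3805 -0.0165] [0.4 0.4]
incense_mid [([338.0, 253.0], 0.79)] [([305.0, 246.0], 0.66)]
    [0.5471 0.0793 0.0482] [0.1 0.1]
cup_mid [([277.0, 252.0], 0.85)] [([267.0, 212.0], 0.69), ([259.0, 246.0], 0.52)]
    [ 0.6641 -0.0486  0.0523] [1.1 1.1]
ash_pan_mid [([396.0, 286.0], 0.72)] [([324.0, 310.0], 0.72), ([310.0, 164.0], 0.65)]
    [0.4981 0.2548 0.019 ] [1.4 1.8]
[[ 0.     0.441 -0.897]
 [-0.    -0.897 -0.441]
 [-1.     0.     0.   ]] 1.65
```

View pics/c1.png

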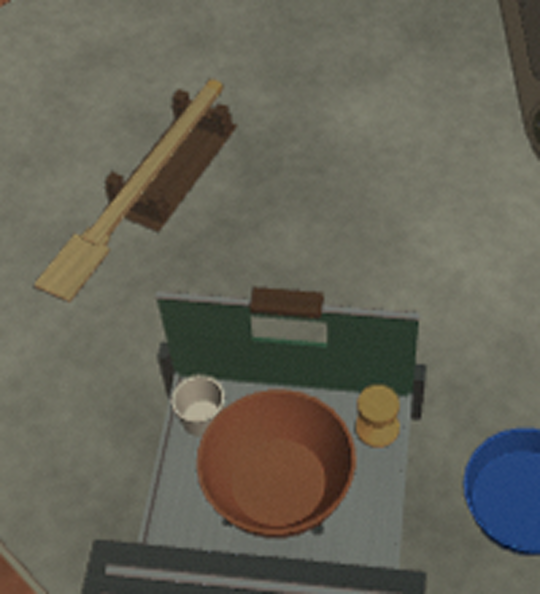

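View pics/c2.png

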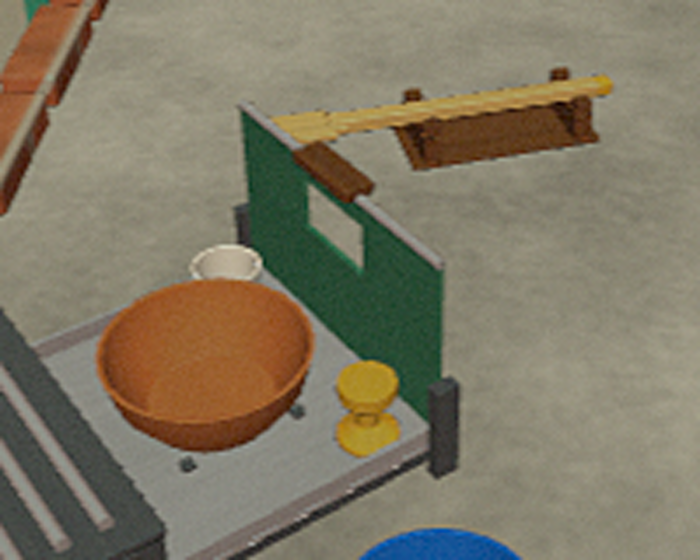

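The crops show the terracotta bowl behind the green shield, the cup and incense holder on the tray's front corners, and the scraper lying on its rest with the blade at lower left. I'll rise and go over for wrist views.

>>> {"api": "servo_tool", "payload": {"moves": [[-1.5, 0, -2.2, 0, 1], [-1.5, 0, -2.2, 0, 1], [-1.5, 0, -2.2, 0, 1], [-1.5, 0, -2.2, 0, 1], [-1.5, 0, -2.2, 0, 1], [-1.5, 0, -2.2, 0, 1], [-1.5, 0, -2.2, 0, 1], [-1.5, 0, -2.2, 0, 1], [0, 0, 0, 0, 1], [0, 0, 0, 0, 1]]}}

```text
clock: 2.9
tcp_pos: [0.4112, -0.4386, 0.3298]
orientation: [-0.16, -0.689, -0.16, 0.689]
wrist_force: [-1.1, 0.7, -0.3]
finger_gap: 0.0003
```

```bash
python3 - <<'E'
from h import *
p=optics.read_camera("wrist"); cv2.imwrite("pics/w1.png",p["pixels"])
np.save("w1.npy",p,allow_pickle=True)
for n in ["press_pad","window","scraper_grip","scraper_tip","shaft_100","rest"]:
    print(n,[(np.round(x["location"],1).tolist(),round(x["conf"],2)) for x in pin(n,p)[:4]])
E=np.array(p["extrinsics"]); print((-E[:3,:3].T@E[:3,3]).round(3))
E
```

```text
press_pad []
window []
scraper_grip [([291.5, 124.0], 0.7)]
scraper_tip [([300.1, 60.7], 0.24)]
shaft_100 [([302.8, 26.7], 0.65), ([300.2, 59.3], 0.58)]
rest []
[ 0.482 -0.405  0.494]
```

View pics/w1.png

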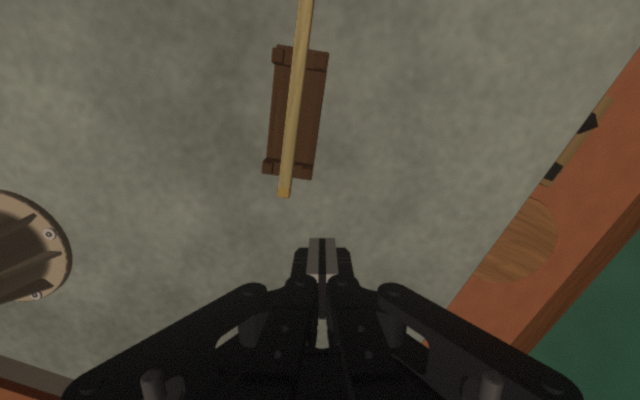

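>>> {"api": "servo_tool", "payload": {"moves": [[0, -3.5, -2, 0, 1], [0, -3.5, -2, 0, 1], [0, -3.5, -2, 0, 1], [0, -3.5, -2, 0, 1], [0, -3.5, -2, 0, 1], [0, -3.5, -2, 0, 1], [0, -3.5, -2, 0, 1], [0, -3.5, -2, 0, 1], [0, 0, 0, 0, 1], [0, 0, 0, 0, 1]]}}

```text
clock: 4.5
tcp_pos: [0.4317, -0.117, 0.3305]
orientation: [0.16, 0.689, 0.16, -0.689]
wrist_force: [0.1, 0.5, 0.2]
finger_gap: -0.0001
```

```bash
python3 - <<'E'
from h import *
p=optics.read_camera("wrist"); cv2.imwrite("pics/w2.png",p["pixels"])
np.save("w2.npy",p,allow_pickle=True)
for n in ["press_pad","window","bowl_rim","scraper_grip","scraper_tip","shaft_100","rest"]:
    print(n,[(np.round(x["location"],1).tolist(),round(x["conf"],2)) for x in pin(n,p)[:4]])
E
```

```text
press_pad []
window [([295.7, 3.3], 0.78)]
bowl_rim [([18.2, 132.6], 0.78)]
scraper_grip [([463.0, 222.2], 0.88)]
scraper_tip [([522.2, 46.8], 0.96)]
shaft_100 [([491.5, 146.3], 0.96), ([499.5, 121.0], 0.76), ([483.6, 174.1], 0.64)]
rest [([455.1, 208.3], 0.67)]
```

View pics/w2.png

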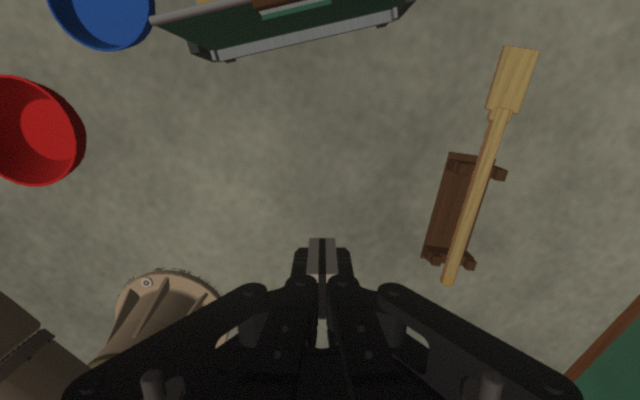

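>>> {"api": "servo_tool", "payload": {"moves": [[0, 0, -2, 0, 1], [0, 0, -2, 0, 1], [0, 0, -2, 0, 1], [0, 0, -2, 0, 1], [0, 0, -2, 0, 1], [0, 0, 0, 0, 1], [0, 0, 0, 0, 1], [0, 0, 0, 0, 1], [0, 0, 0, 0, 1], [0, 0, 0, 0, 1]]}}

```text
clock: 6.15
tcp_pos: [0.5212, -0.0727, 0.3306]
orientation: [0.16, 0.689, 0.16, -0.689]
wrist_force: [-0.0, -0.7, 0.1]
finger_gap: -0.0005
```

```bash
python3 - <<'E'
from h import *
p=optics.read_camera("wrist"); cv2.imwrite("pics/w3.png",p["pixels"])
s=optics.read_camera("scene"); d=optics.read_camera("side")
np.save("w3.npy",p,allow_pickle=True);np.save("s3.npy",s,allow_pickle=True);np.save("d3.npy",d,allow_pickle=True)
for n in ["press_pad","window","bowl_rim","scraper_grip","scraper_tip","rest"]:
    print(n,[[(np.round(x["location"],1).tolist(),round(x["conf"],2)) for x in pin(n,q)[:3]] for q in (p,s,d)])
w1=np.load("w1.npy",allow_pickle=True).item();w2=np.load("w2.npy",allow_pickle=True).item()
a=onz(w1,(284,193),.051);b=onz(w1,(305,0),.051);print(a,b,np.degrees(np.arctan2(*(b-a)[1::-1])))
a=onz(w2,(449,281),.051);b=onz(w2,(520,47),.047);print(a,b,np.degrees(np.arctan2(*(b-a)[1::-1])),np.linalg.norm(a-b))
# tail by triangulation
print(tri([w1,w2],[(284.5,194),(449,281)]))
cv2.imwrite("pics/w2c.png",cv2.resize(w2["pixels"][30:300,400:560],None,fx=2.2,fy=2.2))
E
```

```text
press_pad [[([293.6, 106.9], 0.57)], [([305.2, 214.9], 0.89)], [([296.2, 178.1], 0.58)]]
window [[], [([245.2, 176.2], 0.44)], [([289.9, 193.2], 0.98)]]
bowl_rim [[([40.1, 199.8], 0.92), ([360.8, 58.9], 0.67), ([280.6, 6.9], 0.65)], [([454.2, 233.0], 0.85)], [([256.3, 228.3], 0.74), ([432.7, 315.6], 0.72)]]
scraper_grip [[([456.0, 273.8], 0.56)], [([262.1, 154.4], 0.77)], [([343.9, 161.2], 0.75), ([261.5, 244.6], 0.68)]]
scraper_tip [[([226.5, 90.5], 0.58)], [([217.8, 209.7], 0.8)], [([271.6, 171.7], 0.72)]]
rest [[([227.7, 90.6], 0.69)], [([265.4, 162.8], 0.95), ([217.6, 209.6], 0.41)], [([340.1, 170.5], 0.86)]]
[ 0.33376385 -0.41196553  0.051     ] [ 0.58457166 -0.32986324  0.051     ] 18.12593285081983
[ 0.33514346 -0.4111049   0.051     ] [ 0.68619669 -0.29476503  0.047     ] 18.335318933900613 0.3698504160224487
(array([ 0.33275491, -0.41344071,  0.0480222 ]), [np.float64(0.6904531744732979), np.float64(0.6870119076049255)])
```

View pics/w3.png

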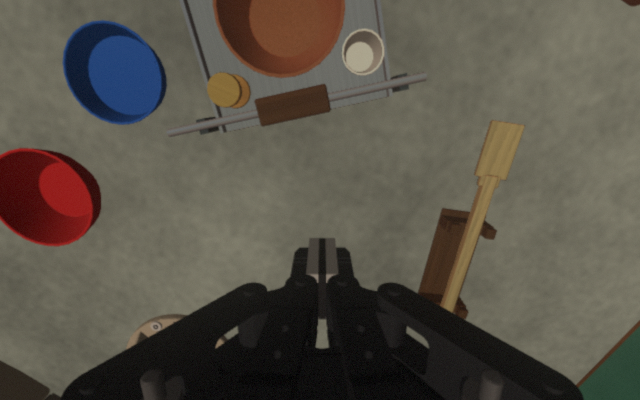

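View pics/w2c.png

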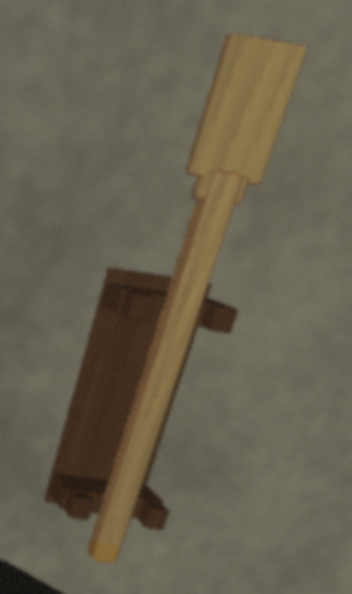

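```bash
python3 - <<'E'
from h import *
L=lambda n:np.load(n+".npy",allow_pickle=True).item()
w,s,d=L("w3"),L("s3"),L("d3")
for n,q,(y,x,hh,ww) in [("a",w,(60,150,90,290)),("b",s,(195,245,50,120)),("c",d,(150,255,110,85))]:
    cv2.imwrite(f"pics/z{n}.png",cv2.resize(q["pixels"][y:y+hh,x:x+ww],None,fx=800/ww if n!="c" else 5,fy=800/ww if n!="c" else 5,interpolation=2))
for z in (.18,.185,.19):
    a=onz(w,(168,132.5),z);b=onz(w,(427,76.5),z);print(z,np.linalg.norm(a-b),(a+b)[:2]/2,np.degrees(np.arctan2(*(b-a)[1::-1])))
for z in (.19,.195,.2): print(z,onz(w,(293,105),z),onz(s,(306,213),z),onz(d,(295.5,177.5),z))
print(tri([w,s,d],[(293,105),(306,213),(295.5,177.5)]))
E
```

```text
0.18 0.26955129914488973 [ 0.57633723 -0.01530688] -52.1698712563043
0.185 0.2652669572623975 [ 0.57657873 -0.01568264] -52.169871256304276
0.19 0.2609826153799051 [ 0.57682023 -0.01605841] -52.16987125630427
0.19 [ 0.57660211 -0.0150726   0.19      ] [ 0.57765541 -0.01163992  0.19      ] [ 0.5740731  -0.02244381  0.19      ]
0.195 [ 0.57684719 -0.01546455  0.195     ] [ 0.57990849 -0.00902689  0.195     ] [ 0.5733303  -0.01485935  0.195     ]
0.2 [ 0.57709227 -0.01585649  0.2       ] [ 0.58216157 -0.00641387  0.2       ] [ 0.57258749 -0.0072749   0.2       ]
(array([ 0.5759024 , -0.01432735,  0.19198071]), [np.float64(1.2272647911972205), np.float64(1.425964799597901), np.float64(1.4759985835359237)])
```

View pics/za.png

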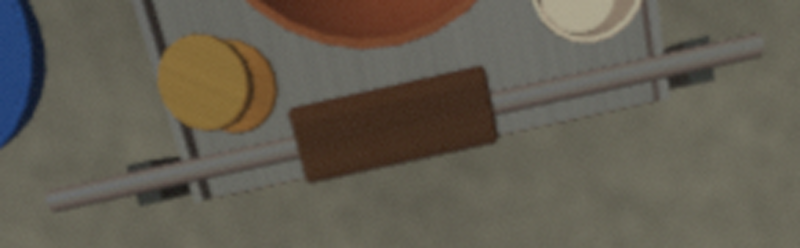

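View pics/zb.png

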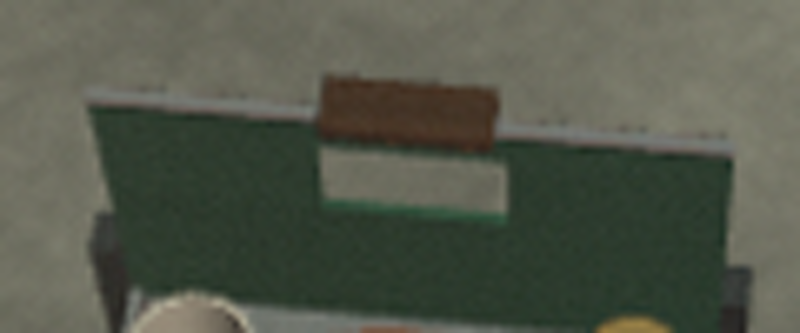

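View pics/zc.png

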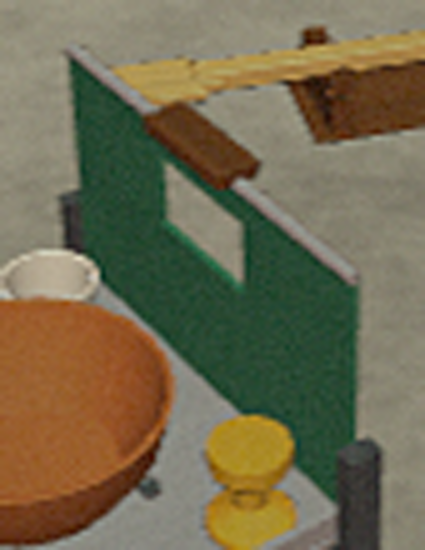

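>>> {"api": "servo_tool", "payload": {"moves": [[0, -0.9, -2.5, 0, 1], [0, -0.9, -2.5, 0, 1], [0, -0.9, -2.6, 0, 1], [3, 0, 0, 0, 1], [3, 0, 0, 0, 1], [3, 0, 0, 0, 1], [2.2, 0, 0, 0, 1], [0, 0, 0, 0, 1], [0, 0, 0, 0, 1], [0, 0, 0, 0, 1]]}}

```text
clock: 8.45
tcp_pos: [0.5785, -0.0149, 0.2198]
orientation: [0.16, 0.69, 0.16, -0.688]
wrist_force: [-0.4, 0.7, -0.3]
finger_gap: -0.0
```

```bash
python3 - <<'E'
from h import *
d=optics.read_camera("side"); s=optics.read_camera("scene")
a=cv2.resize(d["pixels"][100:260,230:350],None,fx=3.3,fy=3.3,interpolation=2);b=cv2.resize(s["pixels"][140:300,250:370],None,fx=3.3,fy=3.3,interpolation=2)
cv2.imwrite("pics/p1.png",np.hstack([a,b]))
st=env.get_state();print(st["tcp_pos"],st["wrist_force"])
E
```

```text
[ 0.57831259 -0.0148513   0.21945597] [ 0.35701683 -0.12598456  0.18139553]
```

View pics/p1.png

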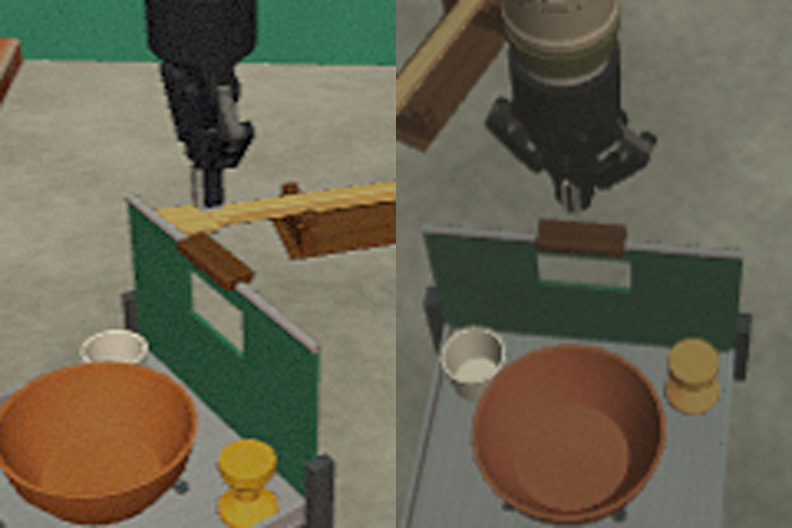

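>>> {"api": "servo_tool", "payload": {"moves": [[0.5, 0, 0, 0, 1], [0.4, 0, 0, 0, 1], [0.4, 0, 0, 0, 1], [0.3, 0, 0, 0, 1], [0.3, 0, 0, 0, 1], [0.3, 0, 0, 0, 1], [0.3, 0, 0, 0, 1], [0.2, 0, 0, 0, 1], [0.2, 0, 0, 0, 1], [0, 0, 0, 0, 1]]}}

```text
clock: 9.8
tcp_pos: [0.5776, -0.0147, 0.1892]
orientation: [-0.16, -0.689, -0.16, 0.689]
wrist_force: [0.0, -0.9, -0.0]
finger_gap: -0.0004
```

```bash
python3 - <<'E'
from h import *
d=optics.read_camera("side"); s=optics.read_camera("scene")
a=cv2.resize(d["pixels"][100:260,230:350],None,fx=3.3,fy=3.3,interpolation=2);b=cv2.resize(s["pixels"][140:300,250:370],None,fx=3.3,fy=3.3,interpolation=2)
cv2.imwrite("pics/p2.png",np.hstack([a,b]))
st=env.get_state();print(st["tcp_pos"],st["wrist_force"],st["ft_torque"])
E
```

```text
[ 0.57773546 -0.01476406  0.18942584] [ 0.12513706 -0.37186644 -0.41862636] [ 0.0522127  -0.00046899 -0.00759958]
```

View pics/p2.png

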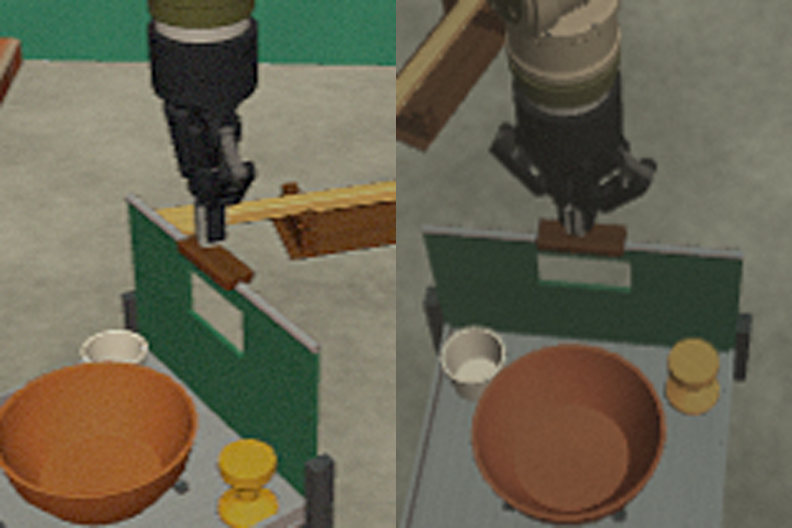

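The shield hasn't moved yet and there is no force. I'll keep going down.

>>> {"api": "servo_tool", "payload": {"moves": [[0.15, 0, 0, 0, 1], [0.15, 0, 0, 0, 1], [0.15, 0, 0, 0, 1], [0.15, 0, 0, 0, 1], [0, 0, 0, 0, 1], [0, 0, 0, 0, 1], [0, 0, 0, 0, 1], [0, 0, 0, 0, 1], [0, 0, 0, 0, 1], [0, 0, 0, 0, 1]]}}

```text
clock: 11.15
tcp_pos: [0.5777, -0.0147, 0.1834]
orientation: [0.16, 0.689, 0.16, -0.689]
wrist_force: [-0.2, 0.2, -0.2]
finger_gap: 0.0004
```

```bash
python3 - <<'E'
from h import *
d=optics.read_camera("side"); s=optics.read_camera("scene")
a=cv2.resize(d["pixels"][100:260,230:350],None,fx=3.3,fy=3.3,interpolation=2);b=cv2.resize(s["pixels"][140:300,250:370],None,fx=3.3,fy=3.3,interpolation=2)
cv2.imwrite("pics/p3.png",np.hstack([a,b]))
st=env.get_state();print(st["tcp_pos"],st["wrist_force"],st["ft_torque"])
E
```

```text
[ 0.57771859 -0.01473392  0.18338801] [-0.1070438  -0.1005247  -0.07654836] [ 0.02813319 -0.00605179 -0.00765457]
```

View pics/p3.png

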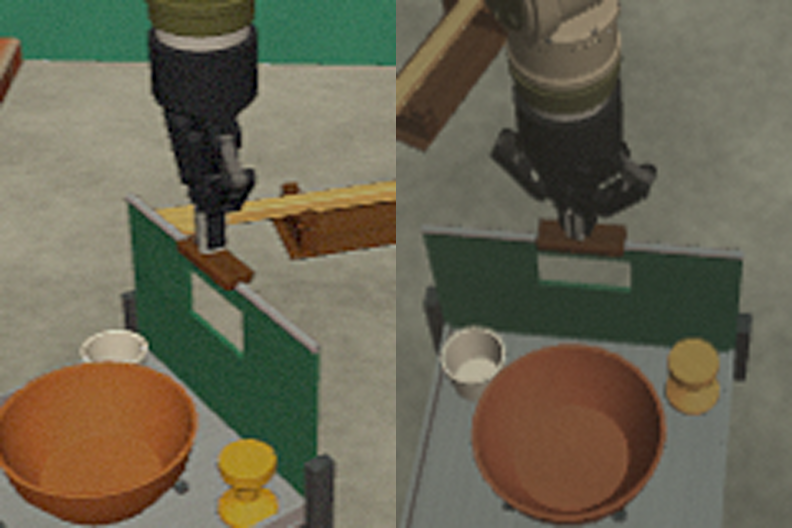

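```bash
python3 - <<'E'
from h import *
d=optics.read_camera("side"); s=optics.read_camera("scene"); w=optics.read_camera("wrist")
t=env.get_state()["tcp_pos"]
for n,q in (("d",d),("s",s),("w",w)):
    u=proj(q,t); print(n,u)
    x,y=int(u[0])-40,int(u[1])-40; x=max(x,0);y=max(y,0)
    c=cv2.resize(q["pixels"][y:y+80,x:x+80],(480,480),interpolation=2)
    cv2.circle(c,(int((u[0]-x+.5)*6),int((u[1]-y+.5)*6)),4,(0,0,255),-1)
    cv2.imwrite(f"pics/t{n}.png",c)
cv2.imwrite("pics/t.png",cv2.resize(np.hstack([cv2.imread(f"pics/t{n}.png") for n in "ds"]),(800,400)))
cv2.imwrite("pics/w4.png",w["pixels"])
E
```

```text
d [293.92289091 181.31444514]
s [305.27602327 213.76755041]
w [320.2434477  236.87772125]
```

View pics/t.png

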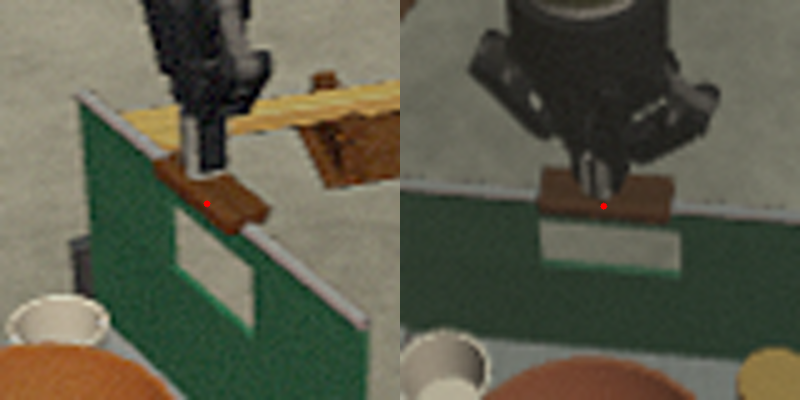

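View pics/w4.png

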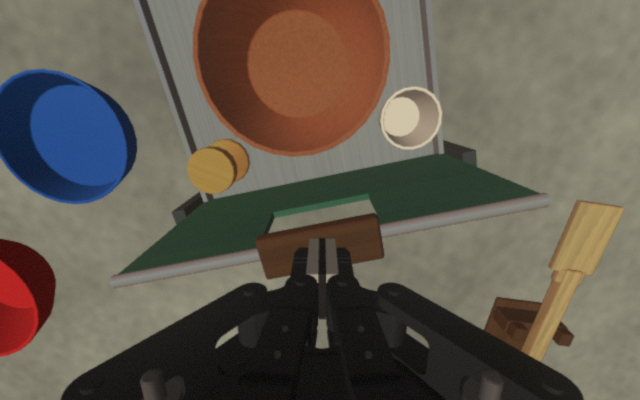

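>>> {"api": "servo_tool", "payload": {"moves": [[0.15, 0, 0, 0, 1], [0.15, 0, 0, 0, 1], [0.15, 0, 0, 0, 1], [0, 0, 0, 0, 1], [0, 0, 0, 0, 1], [0.15, 0, 0, 0, 1], [0.15, 0, 0, 0, 1], [0.15, 0, 0, 0, 1], [0, 0, 0, 0, 1], [0, 0, 0, 0, 1]]}}

```text
clock: 12.65
tcp_pos: [0.5779, -0.0148, 0.1752]
orientation: [0.16, 0.689, 0.16, -0.688]
wrist_force: [-1.7, 0.2, 5.2]
finger_gap: -0.0004
```

```bash
python3 - <<'E'
from h import *
d=optics.read_camera("side"); s=optics.read_camera("scene")
a=cv2.resize(d["pixels"][100:260,230:350],None,fx=3.3,fy=3.3,interpolation=2);b=cv2.resize(s["pixels"][140:300,250:370],None,fx=3.3,fy=3.3,interpolation=2)
cv2.imwrite("pics/p4.png",np.hstack([a,b]))
st=env.get_state();print(st["tcp_pos"],st["wrist_force"],st["ft_torque"])
E
```

```text
[ 0.57788185 -0.01477251  0.17522832] [-1.14871177  0.55970366  5.63953481] [0.08063641 0.37011104 0.01577323]
```

View pics/p4.png

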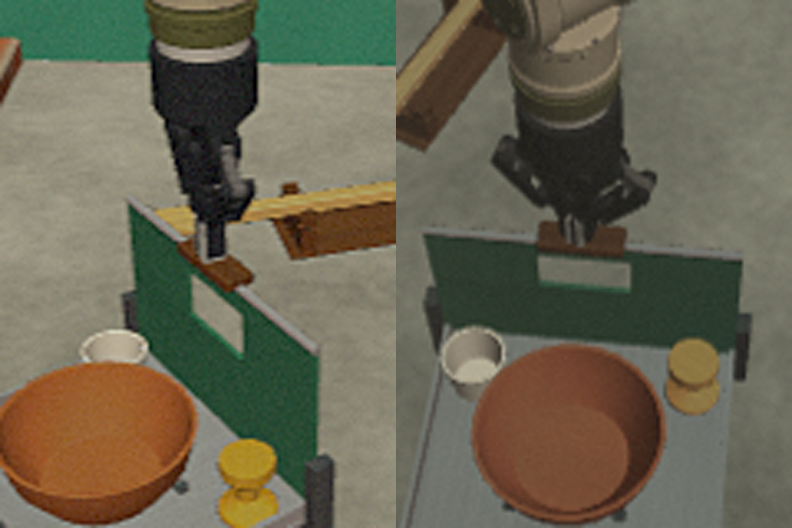

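>>> {"api": "servo_tool", "payload": {"moves": [[0.1, 0, 0, 0, 1], [0.1, 0, 0, 0, 1], [0.1, 0, 0, 0, 1], [0.1, 0, 0, 0, 1], [0.1, 0, 0, 0, 1], [0.1, 0, 0, 0, 1], [0.1, 0, 0, 0, 1], [0, 0, 0, 0, 1], [0, 0, 0, 0, 1], [0, 0, 0, 0, 1]]}}

```text
clock: 14.0
tcp_pos: [0.5778, -0.0148, 0.1681]
orientation: [0.16, 0.689, 0.16, -0.688]
wrist_force: [-1.9, -0.4, 5.0]
finger_gap: -0.0004
```

```bash
python3 - <<'E'
from h import *
d=optics.read_camera("side"); s=optics.read_camera("scene")
a=cv2.resize(d["pixels"][100:260,230:350],None,fx=3.3,fy=3.3,interpolation=2);b=cv2.resize(s["pixels"][140:300,250:370],None,fx=3.3,fy=3.3,interpolation=2)
cv2.imwrite("pics/p5.png",np.hstack([a,b]))
st=env.get_state();print(st["tcp_pos"],st["wrist_force"],st["ft_torque"])
E
```

```text
[ 0.5778627  -0.01476411  0.16813178] [-1.71518954 -0.17776962  5.30048681] [0.03315996 0.2554     0.01744611]
```

View pics/p5.png

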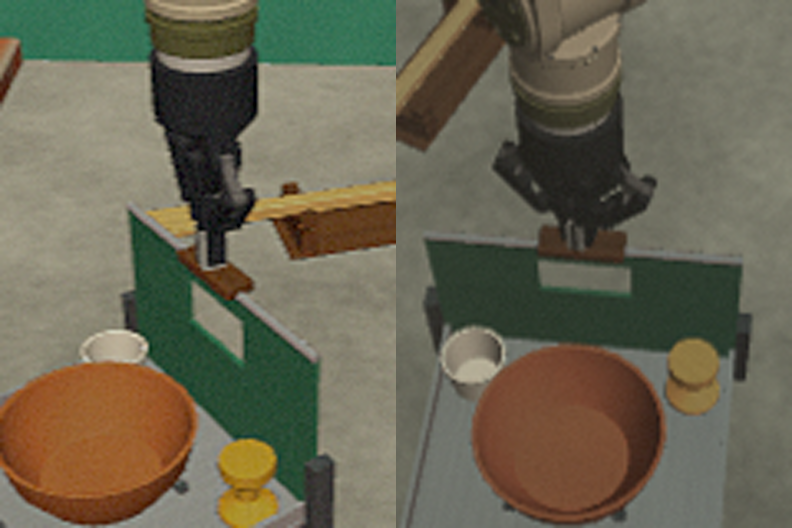

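>>> {"api": "servo_tool", "payload": {"moves": [[0.1, 0, 0, 0, 1], [0.1, 0, 0, 0, 1], [0.1, 0, 0, 0, 1], [0, 0, 0, 0, 1], [0.1, 0, 0, 0, 1], [0.1, 0, 0, 0, 1], [0, 0, 0, 0, 1], [0, 0, 0, 0, 1], [0, 0, 0, 0, 1], [0, 0, 0, 0, 1]]}}

```text
clock: 15.35
tcp_pos: [0.578, -0.0148, 0.167]
orientation: [0.161, 0.69, 0.159, -0.687]
wrist_force: [-9.8, 1.4, 24.9]
finger_gap: -0.0002
```

```bash
python3 - <<'E'
from h import *
d=optics.read_camera("side"); s=optics.read_camera("scene"); w=optics.read_camera("wrist")
np.save("w5.npy",w,allow_pickle=True);np.save("s5.npy",s,allow_pickle=True);np.save("d5.npy",d,allow_pickle=True)
st=env.get_state();t=st["tcp_pos"];print(t,st["wrist_force"])
out=[]
for n,q in (("d",d),("s",s),("w",w)):
    u=proj(q,t); u2=proj(q,t+[0,0,.023]);print(n,u,u2)
    k=12; x,y=int(u[0])-20,int(u[1])-22
    c=cv2.resize(q["pixels"][y:y+40,x:x+40],None,fx=10,fy=10,interpolation=2)
    for v,col in ((u,(0,0,255)),(u2,(0,255,255))):
        cv2.circle(c,(int((v[0]-x+.5)*10),int((v[1]-y+.5)*10)),4,col,-1)
    out.append(c); print(n,x,y)
cv2.imwrite("pics/t5.png",np.hstack(out)[:, :])
cv2.imwrite("pics/t5.png",cv2.resize(np.hstack(out),None,fx=.66,fy=.66))
cv2.imwrite("pics/w5.png",w["pixels"])
E
```

```text
[ 0.57802541 -0.01481209  0.16705382] [-8.37779318  0.66977583 25.03773208]
d [294.04099936 186.55886612] [293.7167416  179.10934419]
d 274 164
s [305.45538744 217.24263114] [305.0586603  212.38828402]
s 285 195
w [320.24421329 236.95057672] [320.1757959  255.56588666]
w 300 214
```

View pics/t5.png

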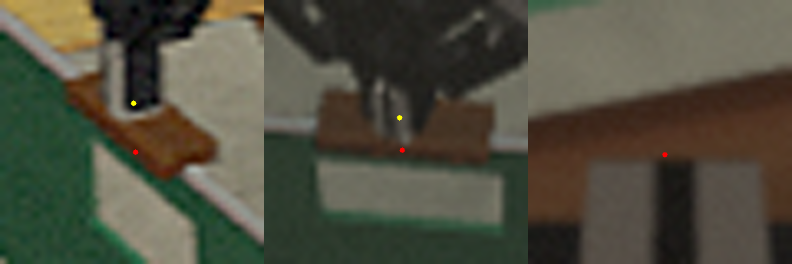

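View pics/w5.png

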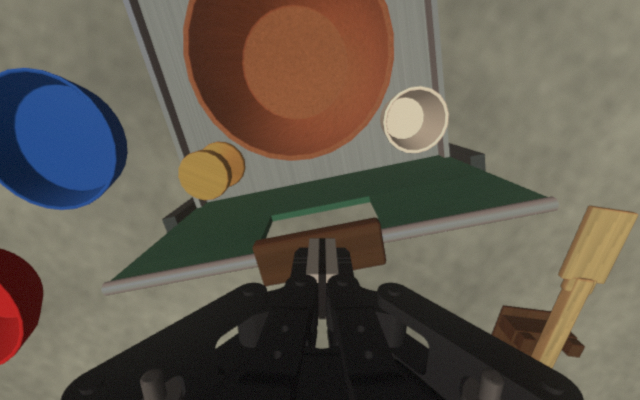

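Shield is home: it stopped at 25 N, and the travel showed in the picture. The contact height and pictures put the real fingertips about 20 mm above the reported TCP, and I'll allow for that. Now to the scraper.

>>> {"api": "servo_tool", "payload": {"moves": [[-2, 0, 0, 0, 1], [-5, 0, 0, 0, 1], [-5, 0, 0, 0, 0], [0, 3.3, 3.47, 0, -1], [0, 3.3, 3.47, 0, -1], [0, 3.3, 3.47, 0, -1], [0, 3.3, 3.47, 0, -1], [0, 3.3, 3.47, 0, -1], [0, 3.3, 3.47, 0, -1], [0, 3.3, 3.47, 0, -1]]}}

```text
clock: 16.75
tcp_pos: [0.461, -0.3306, 0.2822]
orientation: [0.16, 0.689, 0.16, -0.689]
wrist_force: [0.4, -0.4, 0.4]
finger_gap: 0.0853
```

>>> {"api": "servo_tool", "payload": {"moves": [[0, 3.3, 3.5, 0.07, -1], [0, 0, 0, 0.07, -1], [2, 0, 0, 0, -1], [2, 0, 0, 0, -1], [2, 0, 0, 0, -1], [2, 0, 0, 0, -1], [2, 0, 0, 0, -1], [2, 0, 0, 0, -1], [0, 0, 0, 0, -1], [0, 0, 0, 0, -1]]}}

```text
clock: 18.0
tcp_pos: [0.445, -0.3745, 0.163]
orientation: [0.112, 0.698, 0.111, -0.698]
wrist_force: [-0.2, -0.3, 0.2]
finger_gap: 0.0853
```

```bash
python3 - <<'E'
from h import *
w=optics.read_camera("wrist"); cv2.imwrite("pics/w6.png",w["pixels"]);np.save("w6.npy",w,allow_pickle=True)
st=env.get_state();t=st["tcp_pos"];print(st["clock"],t,st["wrist_force"],R(st["orientation"]).round(3),st["joint_pos"].round(2))
E=np.array(w["extrinsics"]); print((-E[:3,:3].T@E[:3,3]).round(3))
for z in (0.02,.042): print(proj(w,t+[0,0,z]))
d=np.array([.9497,.3131,0]); g=np.array([.4483,-.3739,.051])
print([proj(w,g+d*k).round(0) for k in (-.12,-.05,0,.05,.1)])
E
```

```text
18.05 [ 0.44517051 -0.37470845  0.16337304] [-0.3012173  -0.45706284 -0.23156166] [[ 0.001  0.312 -0.95 ]
 [-0.001 -0.95  -0.312]
 [-1.     0.001 -0.001]] [-0.84  0.34 -0.03  1.2  -0.    1.99]
[ 0.519 -0.351  0.327]
[320.78706631 253.22736739]
[320.69256858 275.96393628]
[array([321., 290.]), array([321., 231.]), array([321., 183.]), array([321., 130.]), array([321.,  71.])]
```

View pics/w6.png

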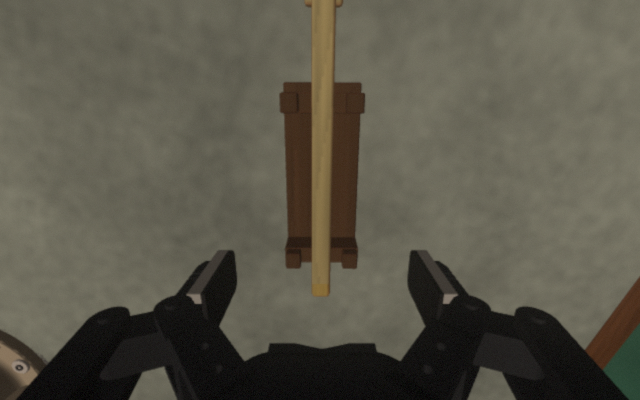

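>>> {"api": "servo_tool", "payload": {"moves": [[2, 0, 0, 0, -1], [2.5, 0, 0, 0, -1], [2.5, 0, 0, 0, -1], [2.5, 0, 0, 0, -1], [2.5, 0, 0, 0, -1], [2, 0, 0, 0, -1], [1, 0, 0, 0, -1], [1, 0, 0, 0, -1], [0, 0, 0, 0, -1], [0, 0, 0, 0, -1]]}}

```text
clock: 19.3
tcp_pos: [0.4452, -0.3747, 0.0031]
orientation: [0.112, 0.698, 0.111, -0.698]
wrist_force: [-0.0, 0.4, 0.2]
finger_gap: 0.0855
```

```bash
python3 - <<'E'
from h import *
w=optics.read_camera("wrist"); cv2.imwrite("pics/w7.png",w["pixels"])
d=optics.read_camera("side"); cv2.imwrite("pics/d7.png",cv2.resize(d["pixels"][60:200,260:420],None,fx=5,fy=5,interpolation=2)[:600])
st=env.get_state();print(st["tcp_pos"],st["wrist_force"])
E
```

```text
[ 0.44517879 -0.37467199  0.00313254] [-0.68962316 -0.42440835 -0.16442521]
```

View pics/w7.png

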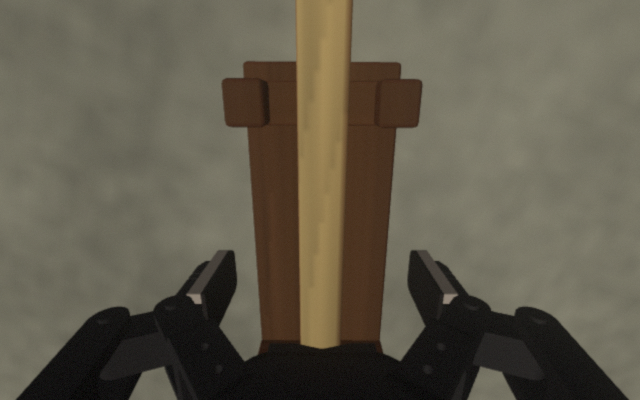

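View pics/d7.png

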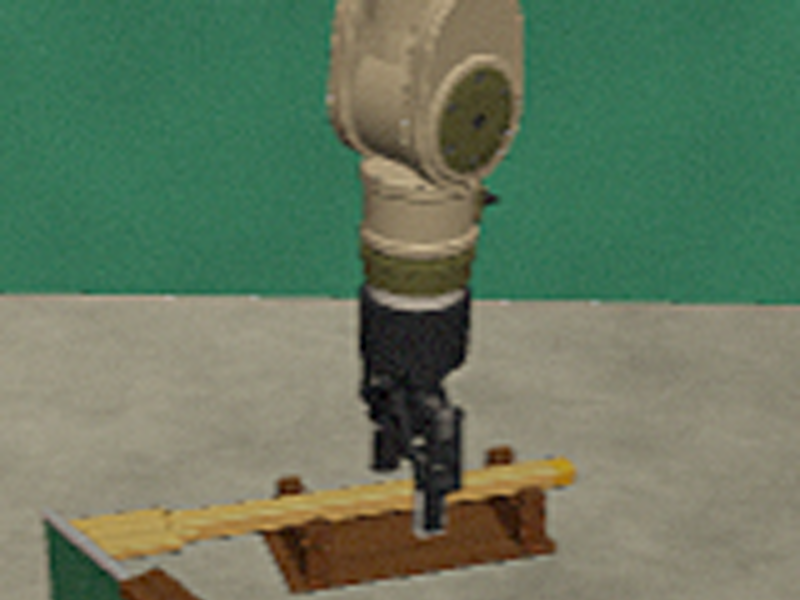

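>>> {"api": "servo_tool", "payload": {"moves": [[0, 0, 0, 0, 1], [0, 0, 0, 0, 1], [0, 0, 0, 0, 1], [0, 0, 0, 0, 1], [0, 0, 0, 0, 1], [0, 0, 0, 0, 1], [0, 0, 0, 0, 1], [-1, 0, 0, 0, 1], [-2, 0, 0, 0, 1], [-2, 0, 0, 0, 1]], "grip_force": 30}}

```text
clock: 20.65
tcp_pos: [0.4445, -0.3739, 0.053]
orientation: [-0.111, -0.698, -0.112, 0.698]
wrist_force: [-0.1, -0.3, -1.8]
finger_gap: 0.0198
```

```bash
python3 - <<'E'
from h import *
d=optics.read_camera("side"); cv2.imwrite("pics/d8.png",cv2.resize(d["pixels"][60:200,260:420],None,fx=5,fy=5,interpolation=2)[:600])
w=optics.read_camera("wrist"); cv2.imwrite("pics/w8.png",w["pixels"])
st=env.get_state();print(st["tcp_pos"],st["wrist_force"],st["finger_gap"],st["ft_torque"])
E
```

```text
[ 0.4459714  -0.37553722  0.05494043] [-0.11939848 -1.19227952 -0.84286884] 0.019523734869724932 [-0.05912511  0.05207144  0.02604604]
```

View pics/d8.png

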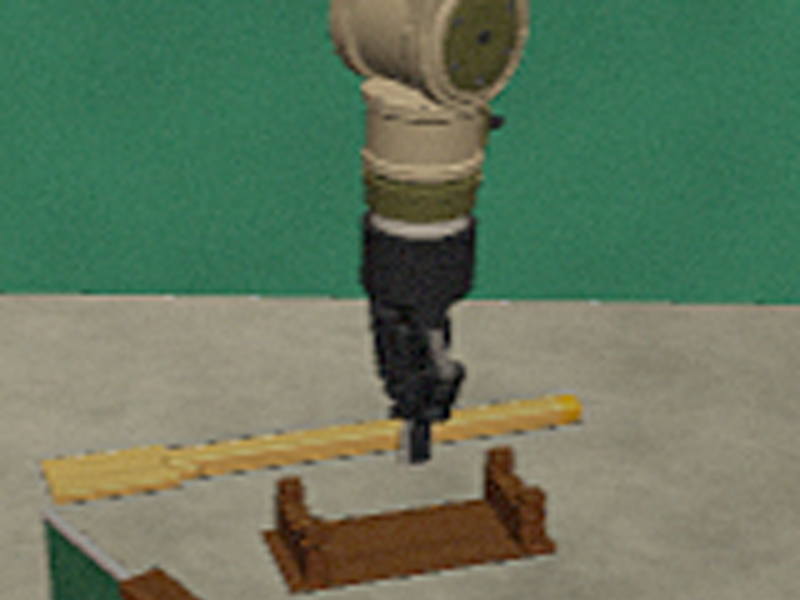

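View pics/w8.png

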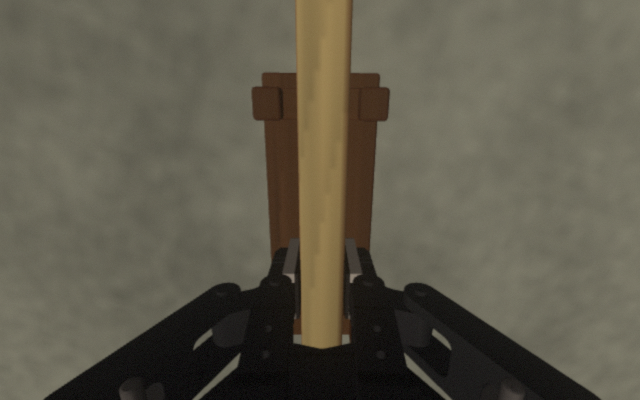

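>>> {"api": "servo_tool", "payload": {"moves": [[-3, 0, 0, 0, 1], [-4, 0, 0, 0, 1], [-4, 0, 0, -0.18, 1], [-4, 0, 0, -0.18, 1], [-4, 0, 0, -0.18, 1], [0, 0, 0, -0.18, 1], [0, 0, 0, -0.18, 1], [0, 0, 0, -0.18, 1], [0, 0, 0, -0.18, 1], [0, 0, 0, -0.18, 1]], "grip_force": 60}}

```text
clock: 22.0
tcp_pos: [0.4445, -0.374, 0.2415]
orientation: [0.545, 0.45, 0.546, -0.45]
wrist_force: [-0.0, -0.0, -0.3]
finger_gap: 0.0193
```

>>> {"api": "servo_tool", "payload": {"moves": [[0, 0, 0, -0.18, 1], [0, 0, 0, -0.18, 1], [0, 0, 0, -0.18, 1], [0, 0, 0, -0.18, 1], [0, 0, 0, -0.18, 1], [0, 0, 0, -0.18, 1], [0, 0, 0, -0.18, 1], [0, 0, 0, -0.18, 1], [0, 0, 0, -0.18, 1], [0, 0, 0, -0.18, 1]]}}

```text
clock: 23.25
tcp_pos: [0.4445, -0.3739, 0.2414]
orientation: [0.691, -0.147, 0.692, 0.148]
wrist_force: [0.2, -0.1, -1.3]
finger_gap: 0.0186
```

```bash
python3 - <<'E'
from h import *
st=env.get_state();r=R(st["orientation"]);t=st["tcp_pos"];print(st["clock"],t,st["wrist_force"],st["finger_gap"],st["joint_pos"].round(2))
print(r.round(3)); a=np.degrees(np.arctan2(r[1,2],r[0,2])); print(a, np.radians(37.8-a))
print(r.T@(np.array([.521,-.059,t[2]])-t))
E
```

```text
23.25 [ 0.44454631 -0.37394688  0.2414432 ] [ 0.22610974 -0.05398676 -1.30971443] 0.018556912713664386 [-0.84  0.32  0.13  1.38  0.   -1.26]
[[-0.001 -0.409  0.913]
 [ 0.001  0.913  0.409]
 [-1.     0.001 -0.   ]]
24.129734358986852 0.23859114505793258
[0.00027644 0.25617277 0.19852491]
```

>>> {"api": "servo_tool", "payload": {"moves": [[0, 0, 0, -0.12, 1], [0, 0, 0, -0.12, 1], [0, 3, 3.7, 0, 1], [0, 3.5, 4.3, 0, 1], [0, 3.5, 4.3, 0, 1], [0, 3.5, 4.3, 0, 1], [0, 3.5, 4.3, 0, 1], [0, 3.4, 4.3, 0, 1], [0, 0, 0, 0, 1], [0, 0, 0, 0, 1]]}}

```text
clock: 24.5
tcp_pos: [0.52, -0.0589, 0.2418]
orientation: [0.669, -0.228, 0.67, 0.228]
wrist_force: [-0.3, -0.3, -0.9]
finger_gap: 0.0189
```

```bash
python3 - <<'E'
from h import *
st=env.get_state();r=R(st["orientation"]);t=st["tcp_pos"];print(st["clock"],t,st["wrist_force"],st["finger_gap"],st["joint_pos"].round(2))
a=np.degrees(np.arctan2(r[1,2],r[0,2])); print(a)
d=optics.read_camera("side");s=optics.read_camera("scene");w=optics.read_camera("wrist")
cv2.imwrite("pics/q1.png",np.hstack([d["pixels"][60:360,200:520],s["pixels"][60:360,150:470]]))
cv2.imwrite("pics/q2.png",w["pixels"])
E
```

```text
24.5 [ 0.51999938 -0.05888551  0.24180551] [-0.30472521 -0.27655886 -0.92414506] 0.01894753757156162 [-0.27  0.21 -0.02  1.35 -0.   -0.92]
37.593036787089716
```

View pics/q1.png

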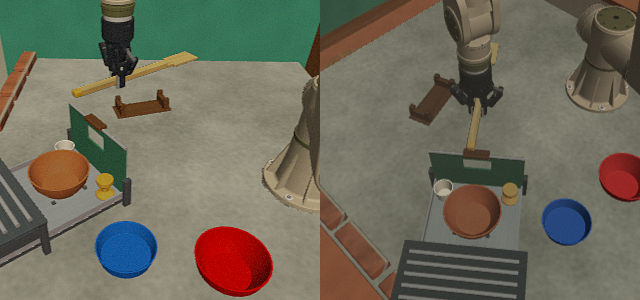

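View pics/q2.png

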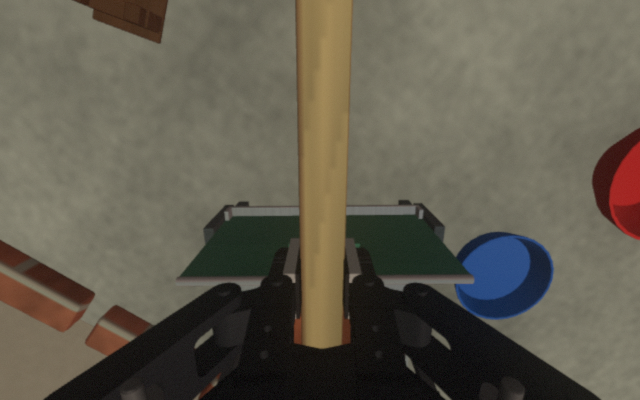

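>>> {"api": "servo_tool", "payload": {"moves": [[2.5, 0, 0, 0, 1], [2.5, 0, 0, 0, 1], [2.2, 0, 0, 0, 1], [0.6, 0, 0, 0, 1], [0.6, 0, 0, 0, 1], [0.6, 0, 0, 0, 1], [0.6, 0, 0, 0, 1], [0.6, 0, 0, 0, 1], [0, 0, 0, 0, 1], [0, 0, 0, 0, 1]], "grip_force": 20}}

```text
clock: 25.9
tcp_pos: [0.5212, -0.0599, 0.1422]
orientation: [0.67, -0.228, 0.669, 0.226]
wrist_force: [-2.1, -2.4, 5.3]
finger_gap: 0.0187
```

```bash
python3 - <<'E'
from h import *
st=env.get_state();r=R(st["orientation"]);t=st["tcp_pos"];print(st["clock"],t,st["wrist_force"],st["finger_gap"])
d=optics.read_camera("side");s=optics.read_camera("scene");w=optics.read_camera("wrist")
cv2.imwrite("pics/q3.png",np.hstack([cv2.resize(d["pixels"][80:280,250:450],(400,400)),cv2.resize(s["pixels"][60:260,220:420],(400,400))]))
cv2.imwrite("pics/q4.png",w["pixels"])
E
```

```text
25.9 [ 0.52121466 -0.05987124  0.14215868] [-2.10919751 -2.38416526  5.34694563] 0.018710261423036157
```

View pics/q3.png

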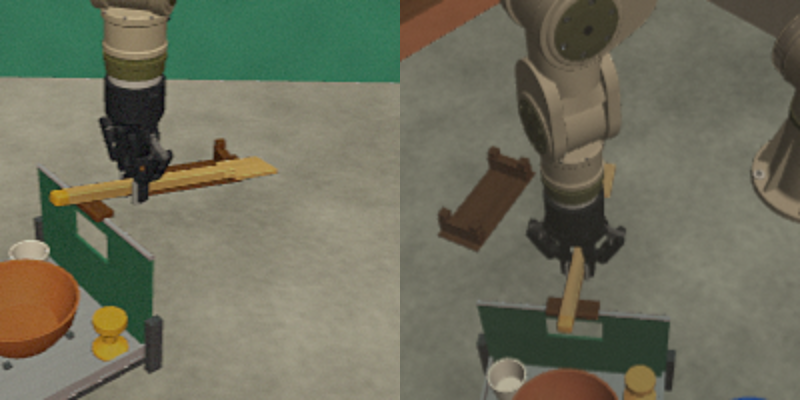

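View pics/q4.png

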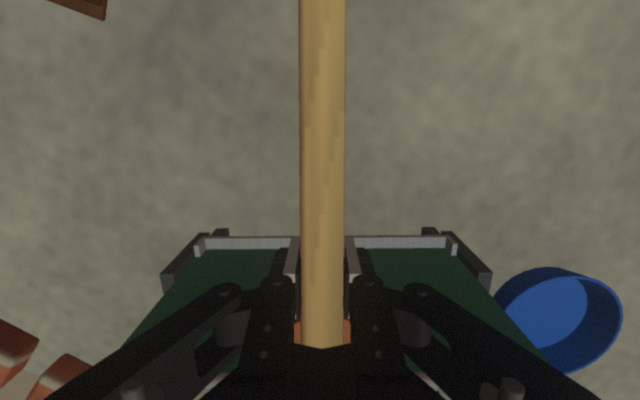

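>>> {"api": "servo_tool", "payload": {"moves": [[0.3, 0, 0, 0, 1], [0.3, 0, 0, 0, 1], [0.3, 0, 0, 0, 1], [0.3, 0, 0, 0, 1], [0.3, 0, 0, 0, 1], [0.3, 0, 0, 0, 1], [0.2, 0, 0, 0, 1], [0, 0, 0, 0, 1], [0, 0, 0, 0, 1], [0, 0, 0, 0, 1]]}}

```text
clock: 27.3
tcp_pos: [0.5233, -0.0593, 0.1233]
orientation: [0.672, -0.229, 0.667, 0.227]
wrist_force: [-0.6, 0.4, 9.4]
finger_gap: 0.0193
```

```bash
python3 - <<'E'
from h import *
st=env.get_state();r=R(st["orientation"]);t=st["tcp_pos"];print(st["clock"],t,st["wrist_force"],st["finger_gap"])
d=optics.read_camera("side");s=optics.read_camera("scene");w=optics.read_camera("wrist")
np.save("s9.npy",s,allow_pickle=True);np.save("d9.npy",d,allow_pickle=True);np.save("w9.npy",w,allow_pickle=True)
cv2.imwrite("pics/q5.png",np.hstack([cv2.resize(d["pixels"][80:280,250:450],(400,400)),cv2.resize(s["pixels"][60:260,220:420],(400,400))]))
cv2.imwrite("pics/q6.png",w["pixels"])
for q in (s,d,w): print([(np.round(x["location"]),round(x["conf"],2)) for x in pin("scraper_tip",q)[:3]])
# predicted tip / tail for theta
g=t+[0,0,.04]
for th in (25,30,35):
    c,sn=np.cos(np.radians(th)),np.sin(np.radians(th)); u=np.array([-.79*c,-.613*c,-sn])
    print(th,proj(d,g+.26*u),proj(d,g-.12*u),proj(w,g+.26*u),proj(s,g-.12*u))
E
```

```text
27.3 [ 0.52330632 -0.05926378  0.12328251] [-0.64358009  0.36535789  9.3511348 ] 0.019255918747467446
[(array([319., 168.]), 0.48)]
[(array([371., 188.]), 0.67)]
[]
25 [376.29208528 183.38429946] [279.94440249 175.7676028 ] [ 322.57979288 -182.3526829 ] [301.96833241 219.31902809]
30 [373.27990096 189.72295337] [281.41482917 171.94433386] [ 322.70191439 -133.44193611] [302.04325849 215.70574586]
35 [369.93192557 195.92513491] [283.18175181 168.1528453 ] [322.80127395 -92.46773933] [302.1721056  211.90590068]
```

View pics/q5.png

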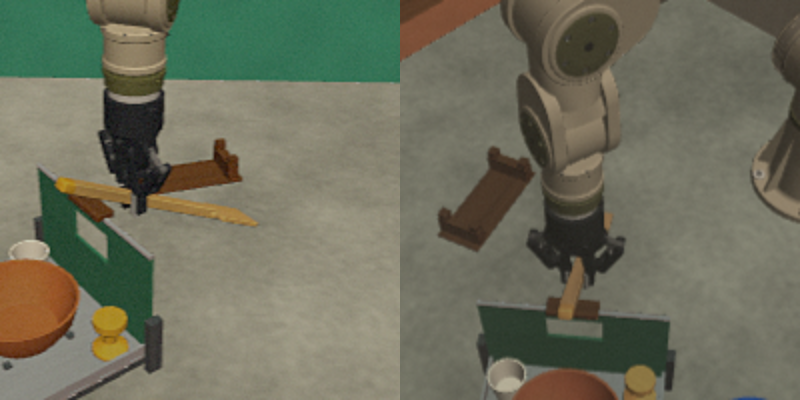

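View pics/q6.png

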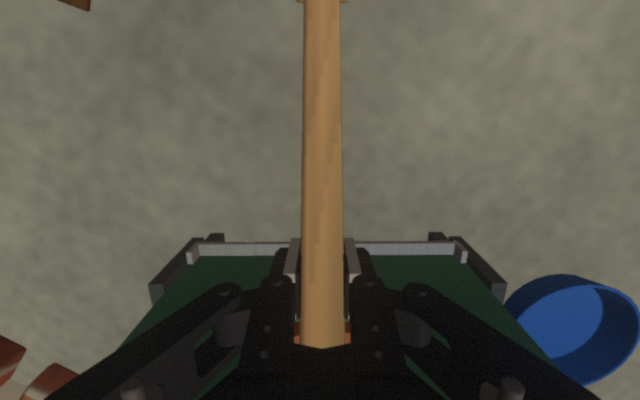

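>>> {"api": "servo_tool", "payload": {"moves": [[-1.5, 0, 0, 0, 1], [-3.5, -1.3, -2.9, 0, 1], [-3.5, -1.3, -2.9, 0, 1], [-3.5, -1.3, -2.9, 0, 1], [-3.5, -1.3, -2.9, 0, 1], [-3.5, -1.3, -2.9, 0, 1], [0, 0, 0, 0.18, 1], [0, 0, 0, 0.18, 1], [0, 0, 0, 0.18, 1], [0, 0, 0, 0.18, 1]], "grip_force": 80}}

```text
clock: 28.85
tcp_pos: [0.4446, -0.1988, 0.3111]
orientation: [0.707, 0.025, 0.707, -0.025]
wrist_force: [0.7, 0.1, -0.9]
finger_gap: 0.019
```

>>> {"api": "servo_tool", "payload": {"moves": [[0, 0, 0, 0.18, 1], [0, 0, 0, 0.18, 1], [0, 0, 0, 0.18, 1], [0, 0, 0, 0.18, 1], [0, 0, 0, 0.18, 1], [0, 0, 0, 0.18, 1], [0, 0, 0, 0.18, 1], [0, 0, 0, 0.18, 1], [0, 0, 0, 0.18, 1], [0, 0, 0, 0.18, 1]]}}

```text
clock: 30.1
tcp_pos: [0.4446, -0.1987, 0.311]
orientation: [-0.42, -0.569, -0.42, 0.569]
wrist_force: [-0.1, -0.2, -1.1]
finger_gap: 0.0189
```

```bash
python3 - <<'E'
from h import *
st=env.get_state();r=R(st["orientation"]);t=st["tcp_pos"];print(st["clock"],t,st["wrist_force"],st["finger_gap"],st["joint_pos"].round(2))
a=np.degrees(np.arctan2(r[1,2],r[0,2])); print(a, np.radians(a+142.2),r[:,0].round(3))
z=np.array([-.79,-.613]);y=np.array([.613,-.79]);D=np.array([.3716,-.1749])-t[:2];print("y,z",D@y,D@z,"up",.245-t[2])
E
```

```text
30.1 [ 0.44464695 -0.19868051  0.31101739] [-0.06988552 -0.16247835 -1.08075354] 0.018853079361973623 [-0.59  0.13  0.06  1.5  -0.    1.29]
-107.17977957741098 0.6112181511483381 [-0. -0. -1.]
y,z -0.0635643835930436 0.04312963417519225 up -0.06601739082412261
```

>>> {"api": "servo_tool", "payload": {"moves": [[0, 0, 0, 0.17, 1], [0, 0, 0, 0.17, 1], [0, 0, 0, 0.17, 1], [0, 0, 0, 0.1, 1], [0, -3.2, 2.2, 0, 1], [0, -3.2, 2.1, 0, 1], [3.3, 0, 0, 0, 1], [3.3, 0, 0, 0, 1], [0, 0, 0, 0, 1], [0, 0, 0, 0, 1]]}}

```text
clock: 31.35
tcp_pos: [0.3719, -0.1754, 0.2458]
orientation: [0.232, 0.668, 0.231, -0.668]
wrist_force: [-0.0, -0.1, -0.7]
finger_gap: 0.0187
```

```bash
python3 - <<'E'
from h import *
st=env.get_state();r=R(st["orientation"]);t=st["tcp_pos"];print(st["clock"],t,st["wrist_force"],st["finger_gap"],st["joint_pos"].round(2))
a=np.degrees(np.arctan2(r[1,2],r[0,2])); print(a)
d=optics.read_camera("side");s=optics.read_camera("scene");w=optics.read_camera("wrist")
for n,q in (("s10",s),("d10",d),("w10",w)): np.save(n+".npy",q,allow_pickle=True)
cv2.imwrite("pics/r1.png",np.hstack([cv2.resize(d["pixels"][120:280,240:400],(400,400)),cv2.resize(s["pixels"][130:290,230:390],(400,400))]))
cv2.imwrite("pics/r2.png",w["pixels"])
g=t+[0,0,.04]
for q,n in ((s,"s"),(d,"d"),(w,"w")):
    print(n,[(np.round(x["location"]),round(x["conf"],2)) for x in pin("scraper_tip",q)[:3]])
    for th in (27,30,33):
        c,sn=np.cos(np.radians(th)),np.sin(np.radians(th)); u=np.array([.79*c,.613*c,-sn])
        print(th,proj(q,g+.26*u).round(1),proj(q,g+.175*u).round(1),proj(q,g-.12*u).round(1))
E
```

```text
31.35 [ 0.37193362 -0.17541946  0.2457923 ] [-0.01472226 -0.0927667  -0.67433271] 0.018656229022693826 [-0.64 -0.02 -0.26  1.33 -0.    1.84]
-141.7917847806856
s [(array([307., 206.]), 0.89), (array([306., 222.]), 0.72), (array([315., 143.]), 0.72)]
27 [306.7 208.1] [309.8 177.7] [319.9  77.3]
30 [307.2 208.7] [310.1 178.4] [319.7  76.3]
33 [307.7 209. ] [310.4 178.8] [319.6  75.5]
d [(array([307., 182.]), 0.71)]
27 [303.4 182.4] [326.7 160.9] [402.7  90.7]
30 [305.5 185.4] [327.9 163. ] [402.2  89. ]
33 [307.8 188.1] [329.3 165. ] [401.6  87.4]
w [(array([322.,  55.]), 0.61)]
27 [ 322.  -157.3] [321.2 -40.2] [316.5 571.9]
30 [ 321.9 -129.6] [321.1 -25.5] [316.3 588.9]
33 [ 321.8 -104.6] [321.  -11.6] [316.1 606.5]
```

View pics/r1.png

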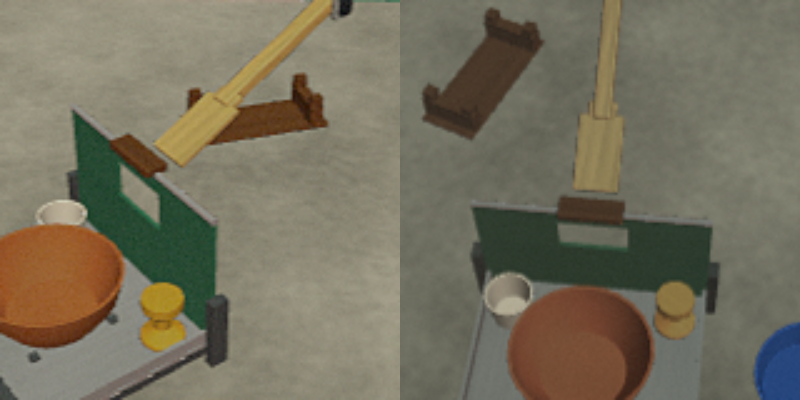

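View pics/r2.png

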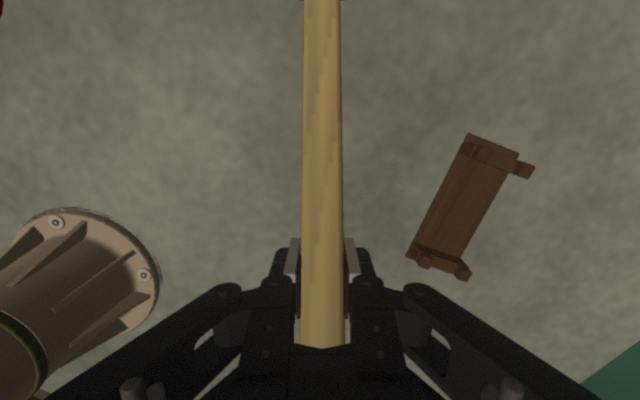

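```bash
python3 - <<'E'
from h import *
L=lambda n:np.load(n+".npy",allow_pickle=True).item()
s,d=L("s10"),L("d10")
def big(q,x,y,w,h,n,f=10): cv2.imwrite(f"pics/{n}.png",cv2.resize(q["pixels"][y:y+h,x:x+w],None,fx=f,fy=f,interpolation=cv2.INTER_CUBIC))
big(s,285,160,70,75,"m1",8); big(d,280,155,75,70,"m2",8)
for nm,a,b in (("tip",(308.8,206),(307.4,181.6)),("win",(307.2,224.4),(295.6,197.2))):
    print(nm,tri([s,d],[a,b]))
E
```

```text
tip (array([ 0.54540172, -0.03459167,  0.16881907]), [np.float64(0.42439476346627336), np.float64(0.4450431932850262)])
win (array([ 0.57574409, -0.01216994,  0.1340411 ]), [np.float64(0.417944225440818), np.float64(0.4389578399298203)])
```

View pics/m1.png

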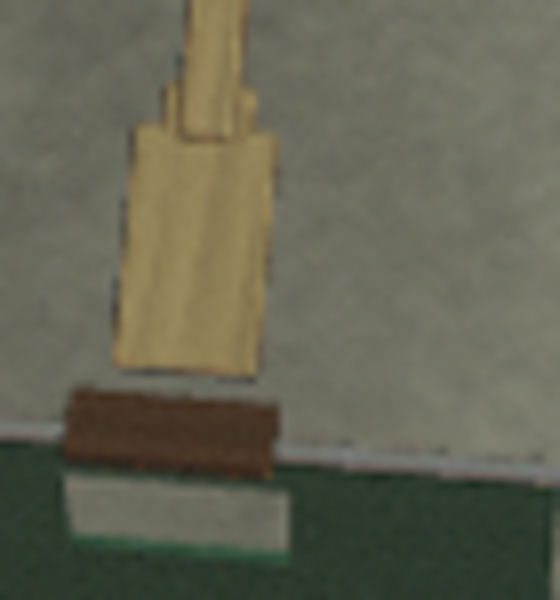

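View pics/m2.png

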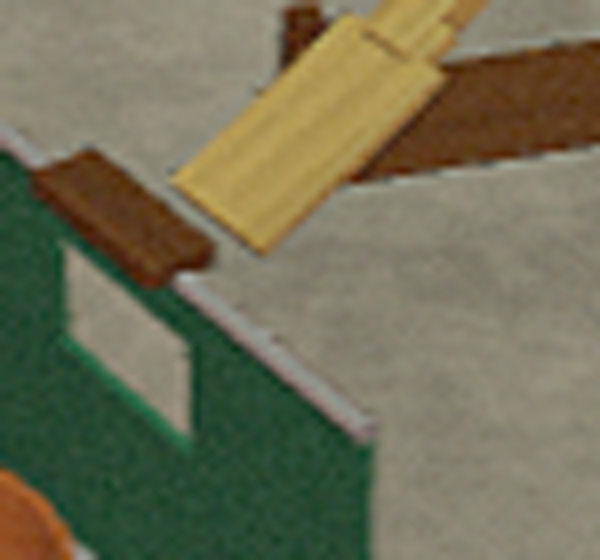

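>>> {"api": "servo_tool", "payload": {"moves": [[0.8, 0, 0, 0, 1], [0.7, 0, 0, 0, 1], [0.54, 0, -1, 0, 1], [0.54, 0, -1, 0, 1], [0, 0, 0, 0, 1], [0, 0, 0, 0, 1], [0, 0, 0, 0, 1], [0, 0, 0, 0, 1], [0, 0, 0, 0, 1], [0, 0, 0, 0, 1]]}}

```text
clock: 32.9
tcp_pos: [0.3872, -0.1629, 0.2187]
orientation: [0.231, 0.668, 0.231, -0.668]
wrist_force: [-0.4, 0.0, -0.1]
finger_gap: 0.0189
```

```bash
python3 - <<'E'
from h import *
st=env.get_state();t=st["tcp_pos"];print(st["clock"],t,st["wrist_force"])
d=optics.read_camera("side");s=optics.read_camera("scene")
np.save("s11.npy",s,allow_pickle=True);np.save("d11.npy",d,allow_pickle=True)
def big(q,x,y,w,h,n,f=10): cv2.imwrite(f"pics/{n}.png",cv2.resize(q["pixels"][y:y+h,x:x+w],None,fx=f,fy=f,interpolation=cv2.INTER_CUBIC))
big(s,285,170,70,75,"n1",8); big(d,275,155,75,70,"n2",8)
E
```

```text
32.9 [ 0.38723417 -0.1628717   0.21865804] [-0.39793874  0.03716424 -0.05251515]
```

View pics/n1.png

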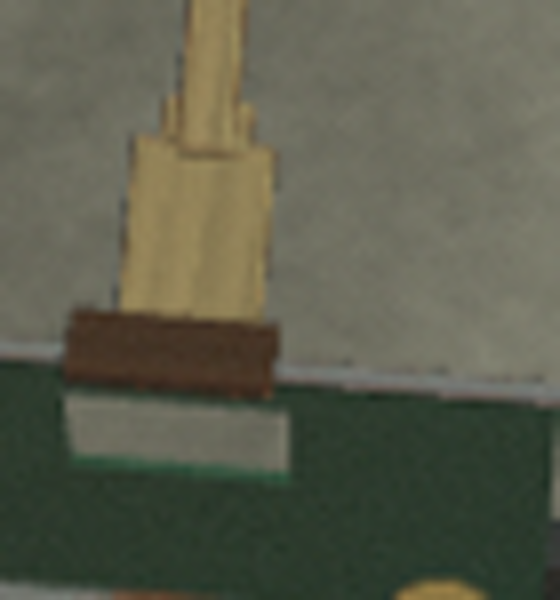

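View pics/n2.png

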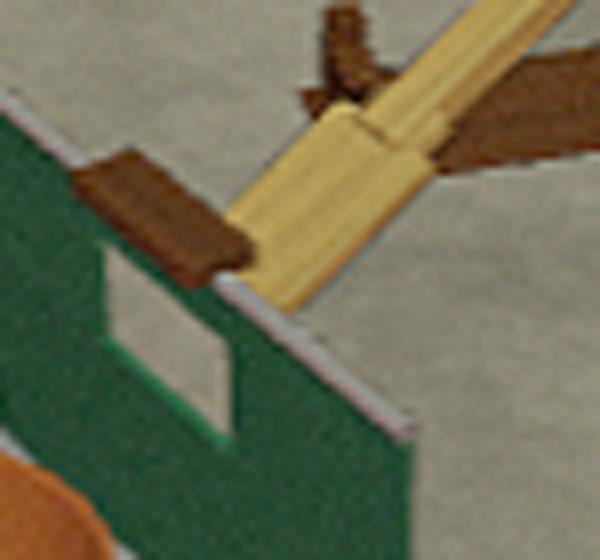

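>>> {"api": "servo_tool", "payload": {"moves": [[0.54, 0, -1, 0, 1], [0.54, 0, -1, 0, 1], [0.54, 0, -1, 0, 1], [0.54, 0, -1, 0, 1], [0, 0, 0, 0, 1], [0, 0, 0, 0, 1], [0, 0, 0, 0, 1], [0, 0, 0, 0, 1], [0, 0, 0, 0, 1], [0, 0, 0, 0, 1]]}}

```text
clock: 34.25
tcp_pos: [0.4186, -0.1381, 0.1971]
orientation: [0.231, 0.668, 0.231, -0.668]
wrist_force: [-0.7, -1.2, -0.9]
finger_gap: 0.019
```

```bash
python3 - <<'E'
from h import *
st=env.get_state();t=st["tcp_pos"];print(st["clock"],t,st["wrist_force"],st["ft_torque"])
d=optics.read_camera("side");s=optics.read_camera("scene")
def big(q,x,y,w,h,n,f=10): cv2.imwrite(f"pics/{n}.png",cv2.resize(q["pixels"][y:y+h,x:x+w],None,fx=f,fy=f,interpolation=cv2.INTER_CUBIC))
big(s,285,180,70,75,"o1",8); big(d,275,155,75,70,"o2",8)
E
```

```text
34.25 [ 0.41863528 -0.13811856  0.19707099] [-0.67101648 -1.19995669 -0.8532683 ] [ 0.00267413  0.07839724 -0.01930244]
```

View pics/o1.png

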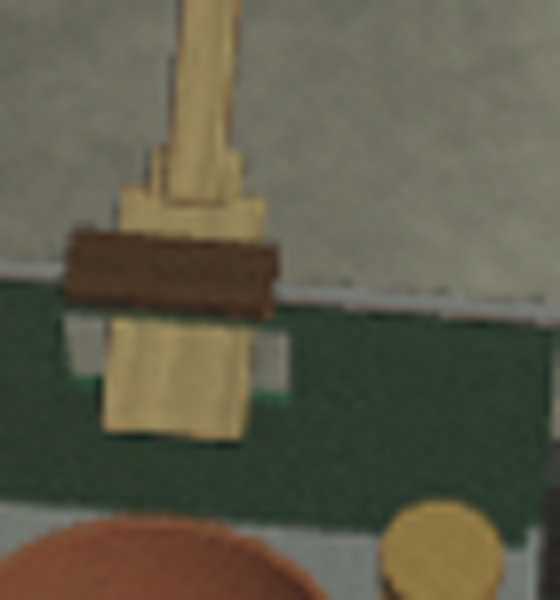

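View pics/o2.png

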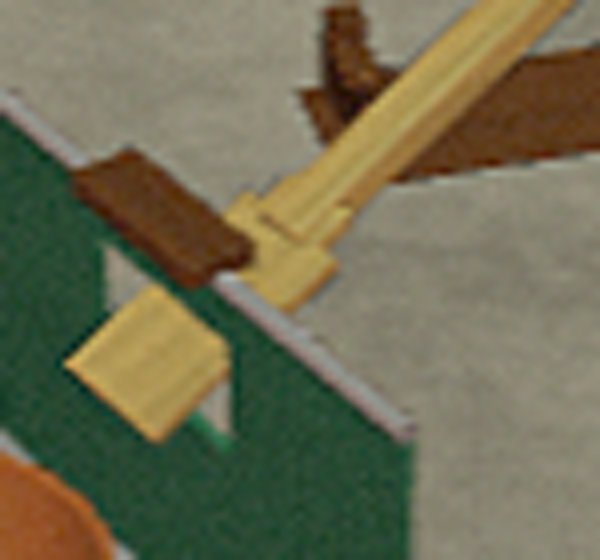

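>>> {"api": "servo_tool", "payload": {"moves": [[0.54, 0, -1, 0, 1], [0.59, 0, -1.1, 0, 1], [0.59, 0, -1.1, 0, 1], [0.59, 0, -1.1, 0, 1], [0.59, 0, -1.1, 0, 1], [0.59, 0, -1.1, 0, 1], [0.54, 0, -1, 0, 1], [0.54, 0, -1, 0, 1], [0, 0, 0, 0, 1], [0, 0, 0, 0, 1]]}}

```text
clock: 35.6
tcp_pos: [0.4854, -0.0855, 0.1513]
orientation: [-0.231, -0.668, -0.231, 0.668]
wrist_force: [-0.1, 0.2, -1.3]
finger_gap: 0.0188
```

```bash
python3 - <<'E'
from h import *
st=env.get_state();t=st["tcp_pos"];print(st["clock"],t,st["wrist_force"],st["ft_torque"])
d=optics.read_camera("side");s=optics.read_camera("scene")
np.save("s12.npy",s,allow_pickle=True);np.save("d12.npy",d,allow_pickle=True)
def big(q,x,y,w,h,n,f=10): cv2.imwrite(f"pics/{n}.png",cv2.resize(q["pixels"][y:y+h,x:x+w],None,fx=f,fy=f,interpolation=cv2.INTER_CUBIC))
big(s,262,195,90,110,"u1",6.5/1.2); big(d,220,160,115,110,"u2",6)
for q in (s,d): print([(n,[(np.round(x["location"],1).tolist(),round(x["conf"],2)) for x in pin(n,q)[:3]]) for n in ("scraper_tip","bowl_rim","window")])
E
```

```text
35.6 [ 0.48535759 -0.08550021  0.15132515] [-0.05508144  0.15454525 -1.27508955] [0.00318141 0.0656013  0.00317164]
[('scraper_tip', [([302.3, 270.6], 0.91)]), ('bowl_rim', [([302.0, 269.8], 0.88), ([301.9, 268.7], 0.71), ([457.2, 234.9], 0.56)]), ('window', [([305.4, 220.9], 0.73)])]
[('scraper_tip', [([264.2, 230.2], 0.73)]), ('bowl_rim', [([257.7, 224.3], 0.6), ([431.2, 315.4], 0.56)]), ('window', [([294.1, 194.8], 0.75)])]
```

View pics/u1.png

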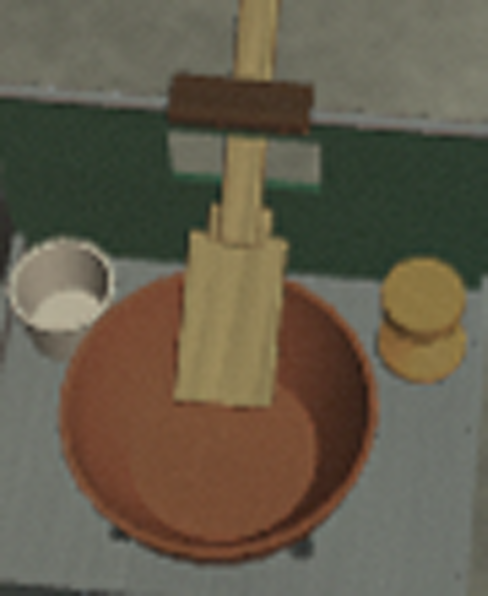

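View pics/u2.png

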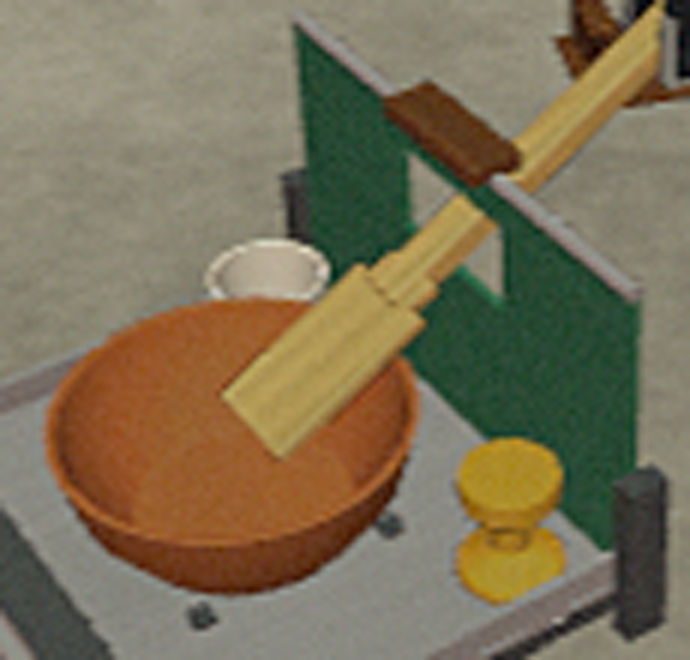

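```bash
python3 - <<'E'
from h import *
L=lambda n:np.load(n+".npy",allow_pickle=True).item()
s,d=L("s12"),L("d12")
tip,e=tri([s,d],[(302.9,269.2),(261.6,230.7)]);print("tip",tip,e)
y=np.array([.79,.613,0]);x=np.array([.613,-.79,0]);w=np.array([.577,-.0155,.135])
print("tip stand",(tip-w)@y,(tip-w)@x)
# fit bowl rim circle r=.08, z=.086 to ellipse extremes
from scipy.optimize import least_squares
S=lambda px:((px[0]+.5)/5.417-.5+262,(px[1]+.5)/5.417-.5+195)
D=lambda px:((px[0]+.5)/6-.5+220,(px[1]+.5)/6-.5+160)
sc=[S((60,413))[0],S((378,413))[0],S((0,562))[1]]; sd=[D((46,0))[0],D((420,0))[0],D((0,297))[1]]
a=np.linspace(0,2*np.pi,721)
def f(c):
    pts=np.c_[c[0]+.08*np.cos(a),c[1]+.08*np.sin(a),np.full(721,c[2])]
    u=np.array([proj(s,p) for p in pts]);v=np.array([proj(d,p) for p in pts])
    return np.array([u[:,0].min()-sc[0],u[:,0].max()-sc[1],u[:,1].max()-sc[2],v[:,0].min()-sd[0],v[:,0].max()-sd[1],v[:,1].min()-sd[2]])
r=least_squares(f,[.668,.055,.086],diff_step=1e-3);print("bowl",r.x,r.fun.round(1)); b=r.x
print("bowl stand",(b-w)@y,(b-w)@x,"tip-bowl",(tip-b)@y,(tip-b)@x,(tip-b)[2])
g=env.get_state()["tcp_pos"]+[0,0,.04]; print("grip",g,(g-w)@y,(g-w)@x,"angle",np.degrees(np.arctan2(g[2]-(tip[2]-.003),(tip-g)@y)))
E
```

```text
tip [0.66034349 0.05321797 0.07337435] [np.float64(0.26961645164822584), np.float64(0.28172810674896615)]
tip stand 0.10796547233976143 -0.003197633952241372
bowl [0.66644363 0.05669938 0.0826413 ] [-0.4  0.3 -0.7 -0.7  0.3  0.5]
bowl stand 0.11491868418191689 -0.00220856224567225 tip-bowl -0.0069532118421554556 -0.0009890717065691253 -0.009266949142557782
grip [ 0.48544321 -0.08559464  0.19145597] -0.11529787850244784 -0.0007495414010181035 angle 28.472148646382465
```

>>> {"api": "servo_tool", "payload": {"moves": [[0.17, 0, -0.35, 0, 1], [0.17, 0, -0.35, 0, 1], [0, 0, 0, 0, 1], [0, 0, 0, 0, 1], [0, 0, 0, 0, 1], [0, 0, 0, 0, 1], [0, 0, 0, 0, 1], [0, 0, 0, 0, 1], [0, 0, 0, 0, 1], [0, 0, 0, 0, 1]]}}

```text
clock: 37.25
tcp_pos: [0.491, -0.0811, 0.1479]
orientation: [0.231, 0.668, 0.231, -0.668]
wrist_force: [-0.4, 0.7, -1.0]
finger_gap: 0.0189
```

```bash
python3 - <<'E'
from h import *
st=env.get_state();t=st["tcp_pos"];print(st["clock"],t,st["wrist_force"],st["ft_torque"],abs(st["qvel"]).max())
d=optics.read_camera("side");s=optics.read_camera("scene");w=optics.read_camera("wrist")
np.save("s13.npy",s,allow_pickle=True);np.save("d13.npy",d,allow_pickle=True)
def big(q,x,y,w,h,f): return cv2.resize(q["pixels"][y:y+h,x:x+w],None,fx=f,fy=f,interpolation=cv2.INTER_CUBIC)
cv2.imwrite("pics/v1.png",np.hstack([big(s,262,195,80,110,5),big(d,225,165,80,110,5)]))
cv2.imwrite("pics/v2.png",w["pixels"])
g=t+[0,0,.04]; ww=np.array([.577,-.0155,.135]); y=np.array([.79,.613,0]); print("centre z at sheet",g[2]+((g-ww)@y)*np.tan(np.radians(28.5)))
E
```

```text
37.25 [ 0.49100838 -0.0811406   0.14790736] [-0.38777341  0.65636337 -0.98990203] [-0.02234908  0.04155367  0.05525231] 0.0008922038761075056
centre z at sheet 0.12917526295851123
```

View pics/v1.png

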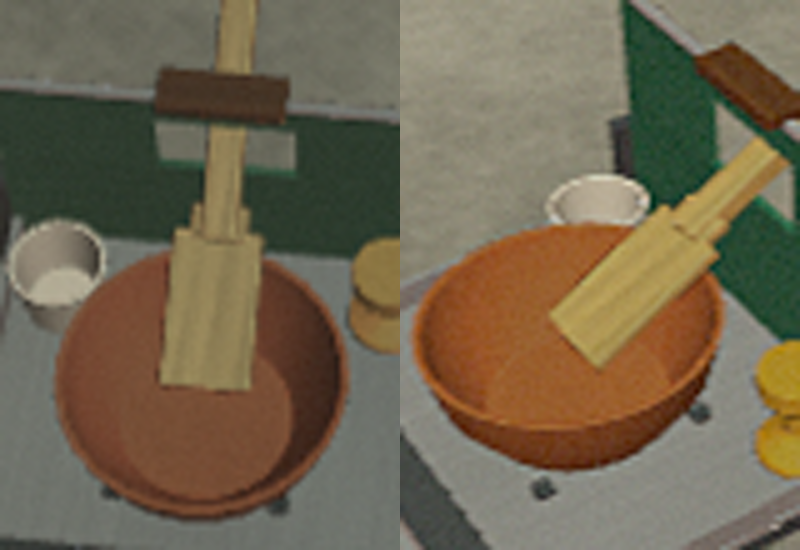

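View pics/v2.png

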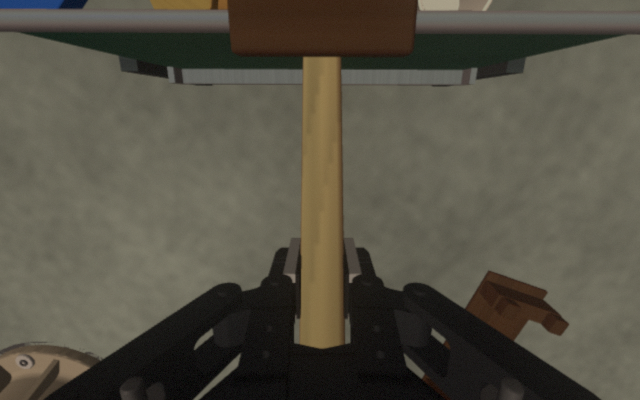

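```bash
python3 - <<'E'
from h import *
L=lambda n:np.load(n+".npy",allow_pickle=True).item()
q=L("d13"); x0,y0,f=280,170,14
c=cv2.resize(q["pixels"][y0:y0+42,x0:x0+50],None,fx=f,fy=f,interpolation=cv2.INTER_CUBIC)
cv2.imwrite("pics/v3.png",c)
s=L("s13"); c=cv2.resize(s["pixels"][205:247,285:335],None,fx=f,fy=f,interpolation=cv2.INTER_CUBIC); cv2.imwrite("pics/v4.png",c)
E
```

```text
(no output)
```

View pics/v3.png

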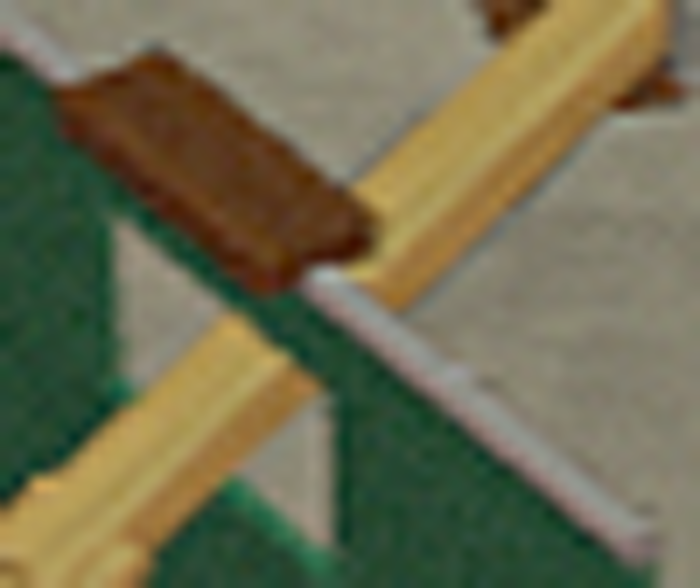

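View pics/v4.png

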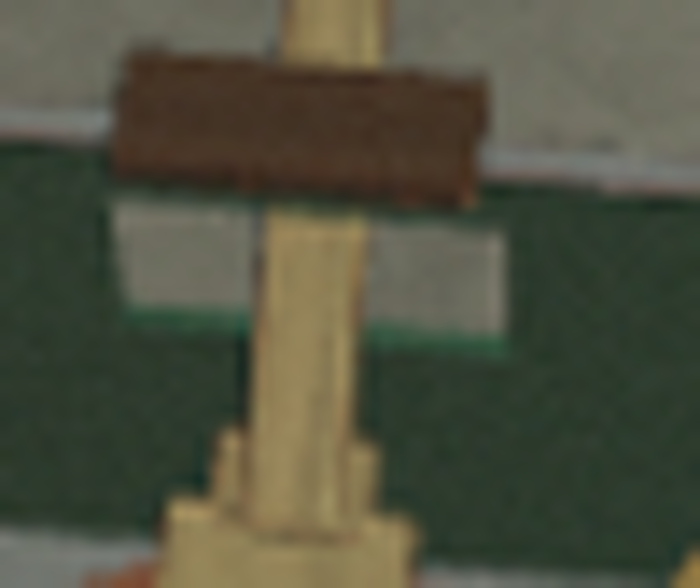

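>>> {"api": "servo_tool", "payload": {"moves": [[-0.15, 0, 0, 0, 1], [-0.15, 0, 0, 0, 1], [0, 0, 0, 0, 1], [0, 0, 0, 0, 1], [0, 0, 0, 0, 1], [0, 0, 0, 0, 1], [0, 0, 0, 0, 1], [0, 0, 0, 0, 1], [0, 0, 0, 0, 1], [0, 0, 0, 0, 1]]}}

```text
clock: 38.65
tcp_pos: [0.491, -0.0811, 0.1509]
orientation: [0.231, 0.668, 0.231, -0.668]
wrist_force: [-0.1, 0.7, -0.3]
finger_gap: 0.0185
```

```bash
python3 - <<'E'
from h import *
st=env.get_state();print(st["clock"],st["tcp_pos"],st["wrist_force"],st["ft_torque"],abs(st["qvel"]).max(),st["finger_gap"])
d=optics.read_camera("side");s=optics.read_camera("scene")
def big(q,x,y,w,h,f): return cv2.resize(q["pixels"][y:y+h,x:x+w],None,fx=f,fy=f,interpolation=cv2.INTER_CUBIC)
cv2.imwrite("pics/x1.png",np.hstack([big(s,262,195,80,110,5),big(d,225,165,80,110,5)]))
E
```

```text
38.65 [ 0.49099915 -0.08112553  0.15089862] [-0.09849256  0.66990126 -0.28456688] [0.01741855 0.02824    0.04529597] 0.0021396618381264755 0.018524096757044653
```

View pics/x1.png

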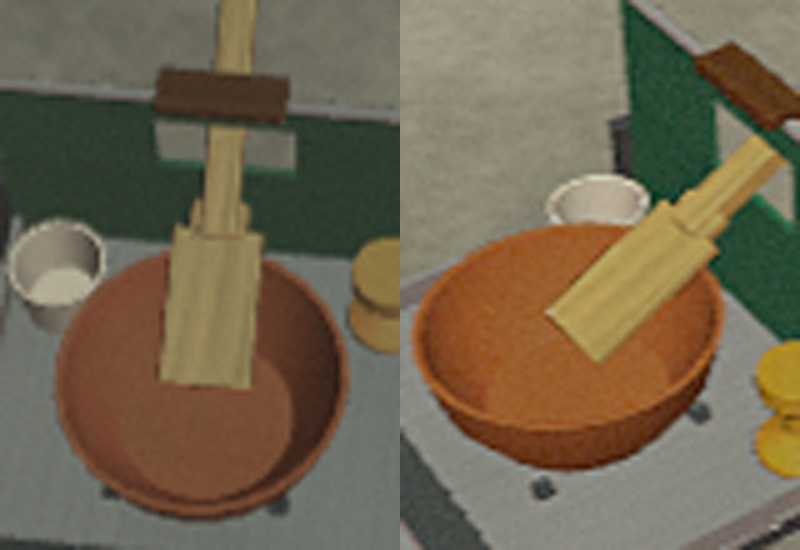

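The tip sits over the bowl's middle, below the rim. Nothing touches, the forces are near zero and the arm is still. Handing in.

```bash
python3 - <<'E'
from workcell import order
print(order.hand_in())
E
```

```text
the job is handed in; nothing more can be done
None
```

I handed the job in at about 38.8 s of the 50 s allowed; no verdict is reported back.

**What I did**
1. I pressed the pad down with shut fingers until the shield stopped. Pushing further raised the force from about 5 N to 25 N with only 1 mm more travel.
2. I gripped the scraper near its centre of mass and lifted it off the rest.
3. The moves can't pitch the tool, so I tilted the scraper by pressing its tail lightly (5–9 N) on the pad of the homed shield, letting it turn in the jaws.
4. I then turned it round and fed it on the slant through the window, still gripped at 80 N.

**Last checks**
- **Tip:** measured from two cameras just before the last small moves, the tip was 7 mm short of the bowl's centre, 1 mm off sideways and about 10 mm below the rim. I then fed it 7 mm further and raised it 3 mm. By calculation it now sits at the centre, about 15 mm below the rim; I only checked that by eye.
- **Clearance:** by calculation the handle clears the window edges by roughly 9 mm or more. The final pictures show no contact with the shield, bowl or tray.
- **Stillness:** wrist force was under 1 N and the joints were at rest.
- **Other things:** bowl, cup and incense holder look unmoved in the last pictures. The ash pan was last seen mid-job, and I didn't check it again at the end.

**What disagreed**
- **Fingertip height:** contact and pictures put the real fingertips about 20 mm higher than the reported TCP. I corrected for that throughout.
- **Tilt angle:** the contact geometry gave about 33° and the cameras about 28.5°. I used the camera value.

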